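Index the stud fixture and hold the plumb gauge on its mark

TASK

Turn the fixture's turret counter-clockwise (seen from above) by one click, so that the next, tallest stud comes to rest at the index block. Then pick up the plumb angle gauge by its grip, set the middle of its foot roughly upright on that stud's uneven head, and rock it there until the swinging pointer settles on the long thick mark. Finish while still gripping the gauge: hold it still, resting on the stud with the pointer on the mark, and leave the other tools where they are.

Things in the scene. Friction and masses are not known exactly. Their poses are not given: they have to be found in the camera images.
- fixture: Grey round fixture base fixed to the worktop, 250 mm across. Origin: centre of its underside, on the turret's vertical axis. A small dark index block stands at its rim in its own -y direction, 136 mm from the axis (top 40 mm above the worktop); the stud at the index block is the one in position.
- turret (a joint): Angle (rad) of the aluminium turret disc (230 mm across, top 45 mm above the worktop) about its vertical axis; grows counter-clockwise seen from above. Sprung detents at 0 (the start: first stud at the index block), 1.047 (next stud, the tallest, at the index block) and 2.094 (last stud). Once it is well past halfway (past 0.65) and let go, the detent pulls it the rest of the way. Turning takes up to about 0.3 N m.
- knob (a point): Black bar knob in the middle of the turret, on the axis, turning with it: 18 mm thick along this frame's x, 56 mm long along y, 40 mm high. This point is 87 mm above the worktop; the bar's top is 8 mm higher, its foot 32 mm lower. Turn the disc by pinching the bar across its thickness.
- stud_first: Steel stud on a 42 x 42 x 16 mm block fixed on the turret, 88 mm from the axis, at the index block at the start; top 46 mm above the disc. Origin: centre of its underside.
- stud_next: The tallest stud, like the first but top 56 mm above the disc (101 mm above the worktop), also 88 mm from the axis; at the start it sits 60 degrees clockwise (seen from above) from the first. 36 mm thick, its head is a dome of 18 mm radius with a weld bump (7 mm radius) beside the crown, 10 mm along its own +x (away from the turret axis), 1.5 mm lower than the crown. Origin: centre of its underside.
- stud_next_top (a point): The crown of the tallest stud's domed head, the point on which the gauge's foot goes.
- stud_last: The shortest stud, top 40 mm above the disc, a further 60 degrees clockwise. Origin: centre of its underside.
- gauge: Plumb angle gauge standing on the worktop, 0.2 to 0.4 kg, 158 mm high. Origin: centre of its flat underside. Steel foot 74 mm long (its x), 28 mm wide (its y), 12 mm high; upright round dial housing of 52 mm radius and 18 mm thick, centred 64 mm up, with the same white dial on both faces (+y and -y); above it the grip, a plain block 34 mm along x, 20 mm thick along y, from 116 to 158 mm above the underside.
- grip (a point): Middle of the gauge's grip, 138 mm above the foot's underside; axes as the gauge's.
- foot (a point): Centre of the flat underside of the gauge's foot; axes as the gauge's.
- pointer (a joint): Angle (rad) of the freely swinging pointer (40 mm, pivot 64 mm above the underside), hanging plumb by its weight; settles in about 1 s. 0: pointing straight at the foot (gauge upright). Grows as the gauge leans over towards its own +x. Thin ticks stand every 10 degrees; the mark is the one long thick bar, at +0.349 (20 degrees, on the +x side of the lower dial), 6 degrees wide.
- meter: Red multimeter lying flat, 150 x 78 x 40 mm; leave alone. Origin under its centre.
- screwdriver: Red-handled screwdriver lying on the worktop; leave alone.
- wrench: Steel wrench lying on the worktop; leave alone.
- can_tall: Black can, 54 mm across, 130 mm high; leave alone. Origin under its centre.
- can_short: Black can, 54 mm across, 85 mm high; leave alone. Origin under its centre.
- module: Black electronics module, 85 x 60 x 44 mm; leave alone. Origin under its centre.
- offcut: Aluminium angle offcut 140 x 30 x 30 mm; leave alone. Origin under its centre.
There are look-alikes about, which are no part of the job. Leave any pink look-alike of the gauge alone.

How it is judged:
On the way, in this order (a step that is already met when the one before it is completed fails the run):
1. the turret rests one click on, with the next stud at the index block and the knob let go (value of joint turret between 0.9472 and 1.1472 rad and velocity of joint turret between -0.1 and 0.1 rad/s and contact force between the fingers and anything else below 0.2 N), for 0.2 s.
2. the gripped gauge stands roughly upright (within about 10 degrees) with the middle of its foot on that stud (value of joint turret between 0.9472 and 1.1472 rad and contact force between gauge and stud_next above 0.3 N and distance between foot and stud_next_top below 0.018 m and value of joint pointer between -0.18 and 0.18 rad and contact force between the fingers and gauge above 1 N), for 0.2 s.
At the end, for the whole second after the job is handed in: Turret in its second detent (within 0.1 rad); gauge still gripped and at rest, the middle of its foot touching the tallest stud (within 18 mm of the crown), clear of the worktop; the pointer has settled within the width of the mark (0.349 +- 0.052 rad) (value of joint turret between 0.9472 and 1.1472 rad and contact force between gauge and stud_next above 0.3 N and distance between foot and stud_next_top below 0.018 m and contact force between the fingers and gauge above 1 N and height (world z) of foot above 0.085 m and value of joint pointer between 0.297 and 0.401 rad and velocity of joint pointer between -0.5 and 0.5 rad/s and linear speed of gauge below 0.02 m/s); the arm keeps its last pose, push and grip.
It fails at once if the turret was turned past the next position towards the last one (value of joint turret above 1.5472 rad).
It fails at once if another tool was shoved out of its place (over 40 mm) (distance of any of meter, screwdriver, wrench, can_tall, can_short, module, offcut from where it was at the start of the episode above 0.04 m).
It also fails if it takes over 69 s, if anything falls off the work surface, if the arm or the gripper's body presses on something with over 40 N, if the wrist force passes 120 N, or if a joint passes its speed limit or range.

ROBOT

A 6-joint arm with a two-finger parallel gripper is mounted at the origin on the work surface. World frame = base frame: x ahead of the robot, y to its left, z up, the work surface at z = 0. Lengths are in m, angles in rad, forces in N, time in s.
With the tool pointing down it reaches from about 0.275 to 0.825 m from the base axis. Payload 4.9 kg.
Tool frame: the origin (TCP) lies midway between the tips of the shut fingers; the grasp point (between the pads) lies 19 mm behind it; z points along the fingers, y is the direction in which the jaws open and shut (so a half turn about z gives the same grasp; the last joint's range is limited). The gripper opens to 85 mm and grips with 20 to 120 N. Pads are 22 mm wide; open, the fingers measure 114 mm over their backs; the gripper's body (76 mm by 85 mm) begins 54 mm behind the grasp point. The pads swing forward as they close: fully open they stand 13 mm farther back than shut.
Start: joints at [-1.458, 0.326, -0.193, 1.052, 0, 1.437], TCP at [0.134, -0.533, 0.231] pointing down, gripper open.
Joint ranges: [-2.65, 2.65], [-0.97, 1.79], [-1.3, 1.35], [-1.93, 2.1], [-1.47, 1.37], [-3.14, 3.14]. Speed limits (rad/s): [2.57, 2.57, 3.14, 3.14, 3.14, 3.14].

INTERFACE

Orientations are given as a unit quaternion [x, y, z, w].
In Python, from bench import bot, vision gives the robot as it stands.
- The arm moves only by the tool jog_arm, never from a script. Its argument "targets" is text: rows parted by semicolons, each of 5 numbers parted by spaces: the shift along the tool's x, y, z in m, then the turn about the tool's z in degrees, then the opening, from -1 (shut) to 1 (fully open). A call has 1 to 8 rows; each row is the pose to reach, as a shift and turn from the pose commanded when the call began, along the tool's axes at that moment; what a row does not reach only later rows make up. A row lasts 1/8 s, in which the tool goes at most 62.5 mm and 10.7 degrees, less where a joint would pass 70% of its speed; a pose out of reach is approached as far as the arm can. A call with a gripper value outside its range is refused whole. The fingers move at their own pace and stop on an object; the grip force is fixed at half the most. Time passes only in rows, so rows that repeat a pose let the fingers close. It gives the time, the measured TCP pose, the force and the opening at its end, in the units of the state.
- bot.get_obs(): the state, without advancing time (a new reading comes with each control period).
- vision.get_image(name): name is "scene" or "side" or "wrist"; returns a dict with "color" (480x640x3 uint8, red, green, blue), "vertical_fov" (degrees; the focal length in pixels is half the picture's height over the tangent of half this angle, whatever the lens; pixels are square), "cx", "cy" (the principal point, pixels), "world_from_camera" (4x4, takes a point from camera to world coordinates). Camera axes: x right, y down, z forward; pixel columns grow to the right and rows downward; lengths in m; the calibration is good to about 2 mm. A picture is of the moment at which its call begins. There is no depth.
- bot.job_done(): hands the job in, once; it reports no verdict.
The state is a dict: "t": time; "qpos": joint angles; "joint_vel": joint speeds; "joint_torque": joint torques, N m; "eef_pos": TCP position; "orientation": TCP orientation; "ft_force": force on the tool from outside, world axes, zero at the start; "moment": the same for the moment, N m; "opening": opening from 0.0 (shut) to 1.0 (fully open).
Only numpy, scipy, OpenCV 4.12 (cv2) and the standard library are available. Lean on these libraries where they do the work, as an engineer would, in place of code of your own. Each camera call takes 0.05 s, during which the arm holds its last target.

## Working session

There is one attempt and no reset: what is moved stays moved. The work goes in short steps, Python scripts to look and compute and a tool call to move; the robot and the scene stay as the last step left them, time stands still between calls to the robot, and variables do not carry over. Pictures are saved under pics/ and viewed, and the job is handed in when it is done.

Besides the shell and the picture viewer there is one more tool, called after "Emit:" by a JSON object that holds its "fn" and its "kwargs", one argument or row to a line. jog_arm: Moves the arm, as the interface text tells. Its arguments: {"type":"object","properties":{"targets":{"type":"string"}},"required":["targets"]}

```bash
ls; mkdir -p pics
cat > h.py <<'E'
import numpy as np, cv2
from bench import bot, vision
def cam(n):
    d=vision.get_image(n); return d
def save(d,fn,crop=None,s=1):
    im=d["color"][:,:,::-1]
    if crop: x0,y0,x1,y1=crop; im=im[y0:y1,x0:x1]
    if s!=1: im=cv2.resize(im,None,fx=s,fy=s,interpolation=cv2.INTER_CUBIC)
    cv2.imwrite(fn,im)
def ray(d,u,v):
    f=240/np.tan(np.radians(d["vertical_fov"])/2)
    T=np.array(d["world_from_camera"]); r=T[:3,:3]@np.array([(u-d["cx"])/f,(v-d["cy"])/f,1.])
    return T[:3,3], r/np.linalg.norm(r)
def atz(d,u,v,z):
    o,r=ray(d,u,v); return o+r*(z-o[2])/r[2]
def tri(*a):
    A=np.zeros((3,3));b=np.zeros(3)
    for d,u,v in a:
        o,r=ray(d,u,v);P=np.eye(3)-np.outer(r,r);A+=P;b+=P@o
    p=np.linalg.solve(A,b)
    res=[np.linalg.norm((np.eye(3)-np.outer(ray(*q)[1],ray(*q)[1]))@(p-ray(*q)[0])) for q in a]
    return p,res
def proj(d,p):
    f=240/np.tan(np.radians(d["vertical_fov"])/2)
    T=np.array(d["world_from_camera"]); c=T[:3,:3].T@(np.asarray(p)-T[:3,3])
    return d["cx"]+f*c[0]/c[2], d["cy"]+f*c[1]/c[2]
E
python3 - <<'E'
from h import *
import pickle
D={}
for n in("scene","side","wrist"):
    d=cam(n);D[n]=d;save(d,f"pics/{n}0.png");print(n,d["vertical_fov"],d["cx"],d["cy"],np.round(d["world_from_camera"],3).tolist())
pickle.dump(D,open("D0.pkl","wb"))
print(bot.get_obs())
E
```

```text
pics
scene 45.278388372056185 316.3934518336095 238.64961940867042 [[0.694, 0.63, -0.349, 0.98], [0.72, -0.598, 0.354, -0.43], [0.014, -0.496, -0.868, 1.179], [0.0, 0.0, 0.0, 1.0]]
side 53.87313510137955 319.2692049237296 238.56978890384445 [[-0.89, -0.27, 0.369, 0.194], [-0.457, 0.506, -0.732, 0.718], [0.011, -0.819, -0.573, 0.705], [0.0, 0.0, 0.0, 1.0]]
wrist 60.0162021578182 317.996887668083 237.15477568209502 [[0.244, -0.931, -0.27, 0.203], [-0.97, -0.235, -0.067, -0.515], [-0.001, 0.278, -0.961, 0.373], [0.0, 0.0, 0.0, 1.0]]
{'t': 0.15, 'qpos': array([-1.45819176e+00,  3.26825534e-01, -1.93342108e-01,  1.05198558e+00,
       -8.70402482e-06,  1.43658616e+00]), 'joint_vel': array([-0.00051861, -0.00236544,  0.00154651, -0.00033905, -0.00075438,
        0.00125977]), 'joint_torque': array([ 1.58786108e-03, -4.43703246e+01,  2.62664831e+01,  1.04694546e-02,
       -2.69907292e-05, -5.14961044e-06]), 'eef_pos': array([ 0.13432801, -0.53289722,  0.23065803]), 'orientation': array([ 9.92394741e-01,  1.23094346e-01,  2.97724230e-06, -6.78455932e-04]), 'ft_force': array([ 0.68731058,  0.18828712, -1.16213275]), 'moment': array([-0.01545739, -0.01825948, -0.03373383]), 'opening': 0.9986139517511926}
```

View pics/scene0.png

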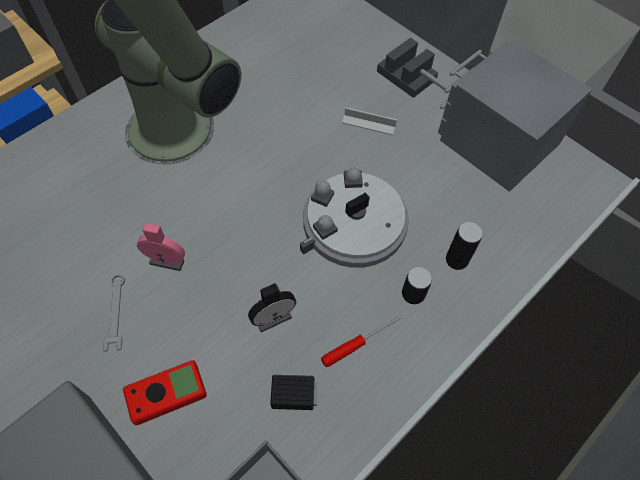

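View pics/side0.png

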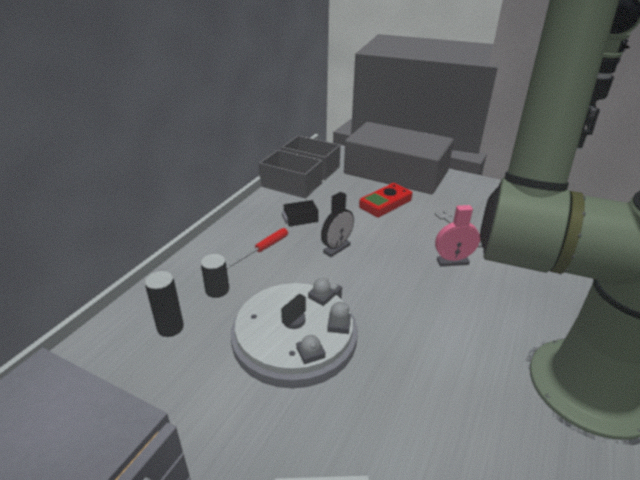

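View pics/wrist0.png

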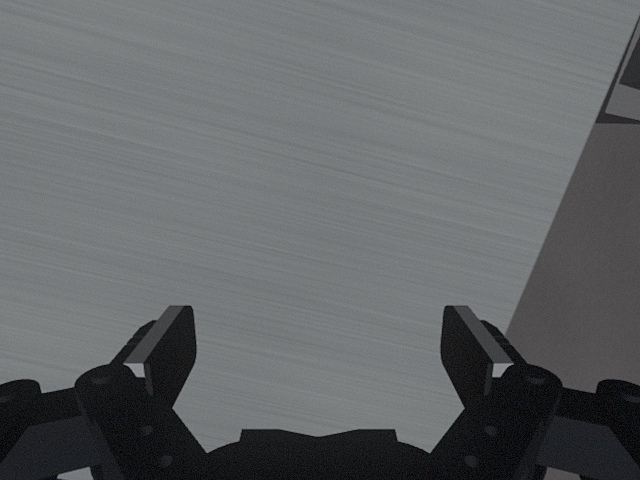

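The scene view shows the turret at about (357,212), the black gauge at (272,308) and the pink look-alike at (161,247). The side view shows the turret at (295,325) and the gauge at (338,225). I'll enlarge these next.

Run:
```python
from h import *
import pickle
D=pickle.load(open("D0.pkl","rb"))
save(D["scene"],"pics/c1.png",(290,155,420,275),6)
save(D["scene"],"pics/c2.png",(235,275,315,335),9)
save(D["side"],"pics/c3.png",(225,270,365,385),5.5)
save(D["side"],"pics/c4.png",(300,185,380,260),8)
```

```text
(no output)
```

View pics/c1.png

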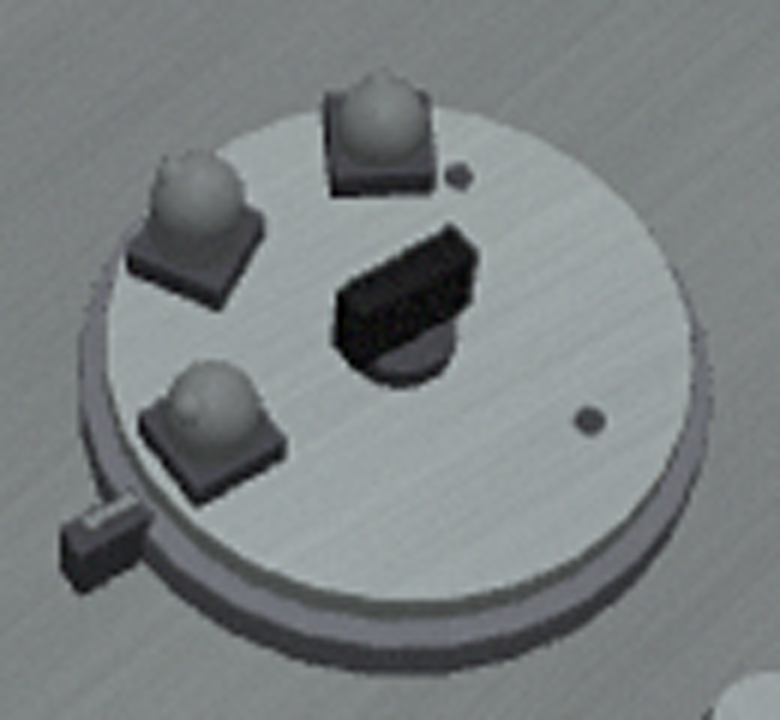

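View pics/c2.png

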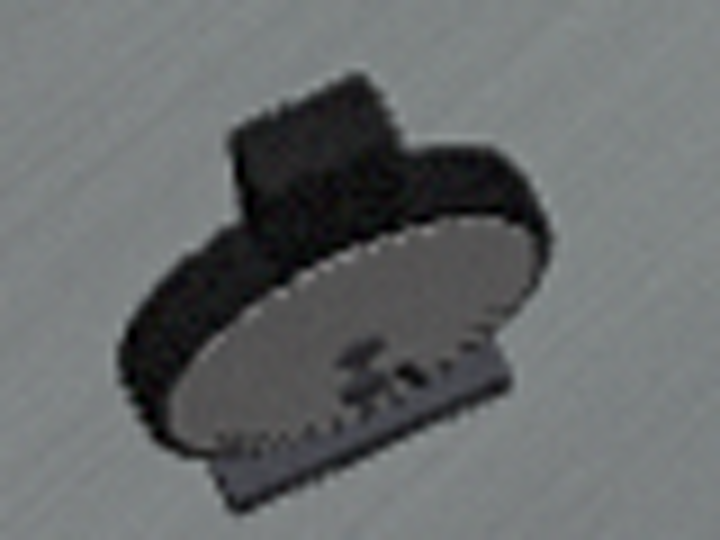

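View pics/c3.png

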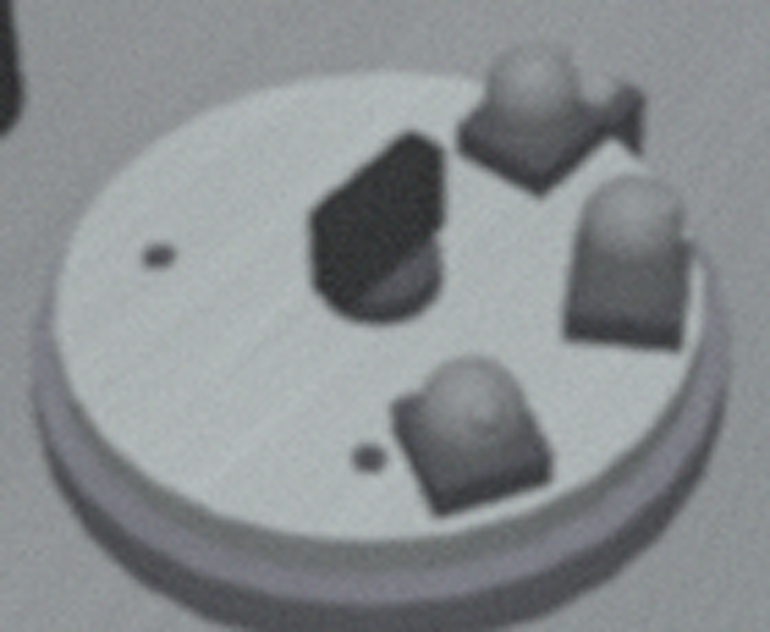

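View pics/c4.png

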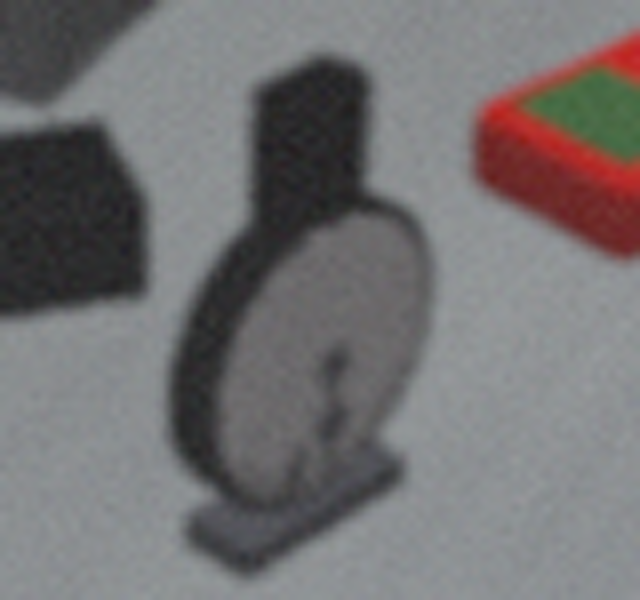

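Run:
```python
from h import *
import pickle
from scipy.optimize import least_squares
D=pickle.load(open("D0.pkl","rb"));S=D["scene"];V=D["side"]
s1=lambda x,y:(S,290+x/6,155+y/6)
s2=lambda x,y:(S,235+x/9,275+y/9)
v3=lambda x,y:(V,225+x/5.5,270+y/5.5)
v4=lambda x,y:(V,300+x/8,185+y/8)
def circ(P):
    f=lambda q:np.hypot(P[:,0]-q[0],P[:,1]-q[1])-q[2]
    r=least_squares(f,[*P[:,:2].mean(0),.115]);return np.round(r.x,4),np.abs(r.fun).max()
print("scene",circ(np.array([atz(*s1(x,y),.045) for x,y in[(107,310),(440,106),(570,165),(692,330),(640,500),(430,603),(250,540)]])))
print("side",circ(np.array([atz(*v3(x,y),.045) for x,y in[(55,310),(390,70),(180,120),(80,420),(250,520),(400,540),(560,490)]])))
# knob top: ends
print("knob scene z.095",[np.round(atz(*s1(x,y),.095),4) for x,y in[(337,290),(372,312),(452,226),(477,262)]])
print("knob side z.095",[np.round(atz(*v3(x,y),.095),4) for x,y in[(312,212),(410,130),(442,150)]])
print("knob tri",tri(s1(337,290),v3(442,150)))
print("knob tri2",tri(s1(477,262),v3(312,212)) )
print("index",np.round(atz(*s1(105,510),.04),4), [np.round(atz(*v3(608,90),.04),4)])
print("studs crown scene", [np.round(atz(*s1(x,y),z),4) for x,y,z in[(215,380,.091),(197,175,.101),(382,95,.085)]])
print("gauge grip top z.158 scene",[np.round(atz(*s2(x,y),.158),4) for x,y in[(232,135),(360,75),(398,135),(250,190)]])
print("gauge side",[np.round(atz(*v4(x,y),.158),4) for x,y in[(258,95),(325,58),(367,80)]])
print("foot scene z0",[np.round(atz(*s2(x,y),.0),4) for x,y in[(240,512),(510,388)]])
print("foot side z0",[np.round(atz(*v4(x,y),.0),4) for x,y in[(190,540),(250,575),(403,475)]])
print(tri(s2(360,75),v4(258,95)),tri(s2(232,135),v4(367,80)))
print(tri(s2(510,388),v4(190,540)))
```

```text
scene (array([0.5375, 0.1506, 0.1129]), np.float64(0.005059462341136287))
side (array([0.5349, 0.1489, 0.1146]), np.float64(0.0019103368321308767))
knob scene z.095 [array([0.5249, 0.1234, 0.095 ]), array([0.5408, 0.1259, 0.095 ]), array([0.5346, 0.1758, 0.095 ]), array([0.5524, 0.1708, 0.095 ])]
knob side z.095 [array([0.5443, 0.1744, 0.095 ]), array([0.5352, 0.1228, 0.095 ]), array([0.5203, 0.1267, 0.095 ])]
knob tri (array([0.52277891, 0.12443423, 0.09202372]), [np.float64(0.0010530700824650037), np.float64(0.0010530700824649322)])
knob tri2 (array([0.54874094, 0.17190403, 0.0906703 ]), [np.float64(0.0023775095283319865), np.float64(0.002377509528331971)])
index [0.5112 0.0165 0.04  ] [array([0.5091, 0.0126, 0.04  ])]
studs crown scene [array([0.5201, 0.0643, 0.091 ]), array([0.4542, 0.1189, 0.101 ]), array([0.4689, 0.2064, 0.085 ])]
gauge grip top z.158 scene [array([ 0.5783, -0.1724,  0.158 ]), array([ 0.5867, -0.1429,  0.158 ]), array([ 0.6029, -0.1465,  0.158 ]), array([ 0.5907, -0.1782,  0.158 ])]
gauge side [array([ 0.5961, -0.1433,  0.158 ]), array([ 0.5882, -0.1721,  0.158 ]), array([ 0.5719, -0.1662,  0.158 ])]
foot scene z0 [array([ 0.5919, -0.1965,  0.    ]), array([ 0.6133, -0.1281,  0.    ])]
foot side z0 [array([ 0.6098, -0.1325,  0.    ]), array([ 0.5853, -0.125 ,  0.    ]), array([ 0.5652, -0.1956,  0.    ])]
(array([ 0.59127922, -0.14192494,  0.16080785]), [np.float64(0.0038698402364666313), np.float64(0.0038698402364666486)]) (array([ 0.57557759, -0.17188286,  0.1538735 ]), [np.float64(0.0011519264183364574), np.float64(0.0011519264183364791)])
(array([ 0.61123288, -0.12963878,  0.00089353]), [np.float64(0.0026036856859177116), np.float64(0.0026036856859176704)])
```

Emit:
{"fn": "jog_arm", "kwargs": {
  "targets": "0.56 -0.56 0 -65 0.2; 0.56 -0.56 0 -65 0.2; 0.56 -0.56 0 -65 0.2; 0.56 -0.56 0 -65 0.2; 0.56 -0.56 0 -65 0.2; 0.56 -0.56 0 -65 0.2; 0.56 -0.56 0 -65 0.2; 0.56 -0.56 0 -65 0.2"
}}

```text
t: 1.15
eef_pos: [0.3916, -0.1023, 0.2315]
orientation: [0.771, 0.637, 0.0, 0.0]
ft_force: [0.2, -0.5, 0.4]
opening: 0.599
```

Emit:
{"fn": "jog_arm", "kwargs": {
  "targets": "0.275 0.094 0 0 0.2; 0.275 0.094 0 0 0.2; 0.275 0.094 0 0 0.2; 0.275 0.094 0 0 0.2; 0.275 0.094 0 0 0.2; 0.275 0.094 0 0 0.2; 0.275 0.094 0 0 0.2"
}}

```text
t: 2.02
eef_pos: [0.5342, 0.1478, 0.2308]
orientation: [0.771, 0.637, -0.001, -0.0]
ft_force: [0.1, 1.3, 0.3]
opening: 0.601
```

Run:
```python
from h import *
import pickle
o=bot.get_obs();print(o["t"],o["eef_pos"],o["orientation"],o["opening"])
d=cam("wrist");save(d,"pics/w1.png");pickle.dump(d,open("w1.pkl","wb"))
```

```text
2.025 [0.53418409 0.14779373 0.23076485] [ 7.70811438e-01  6.37062800e-01 -8.08976120e-04 -2.50056866e-04] 0.6010847302117858
```

View pics/w1.png

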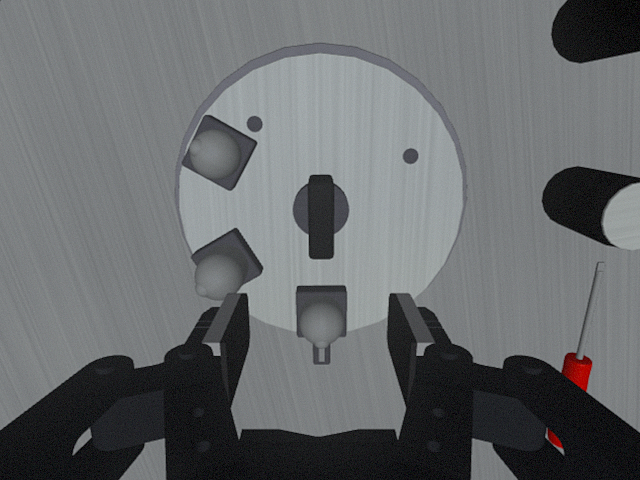

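The wrist view shows the knob bar upright in the picture, with its top centre near (321,217). It lines up with the jaws, which are centred near column 319. The first stud is at (322,322) and the index block at (321,354).

Run:
```python
from h import *
import pickle
d=pickle.load(open("w1.pkl","rb"))
for n,u,v,z in[("k1",320.5,176,.095),("k2",321,258,.095),("idx",321,352,.04),("d",321,196,.045)]: print(n,np.round(atz(d,u,v,z),4))
save(d,"pics/w1c.png",(270,150,380,270),5)
P=[]
for u,v in[(178,190),(465,190),(322,54),(225,88),(420,88),(440,270)]: P.append(atz(d,u,v,.045))
P=np.array(P)
from scipy.optimize import least_squares
r=least_squares(lambda q:np.hypot(P[:,0]-q[0],P[:,1]-q[1])-q[2],[.53,.15,.115]);print(r.x,r.fun)
S=pickle.load(open("D0.pkl","rb"))
print(tri((d,320.5,176),(S["scene"],290+465/6,155+244/6)),tri((d,321,258),(S["scene"],290+353/6,155+302/6)))
```

```text
k1 [0.5418 0.1801 0.095 ]
k2 [0.5313 0.123  0.095 ]
idx [0.5112 0.0155 0.04  ]
d [0.5381 0.1575 0.045 ]
[0.53686814 0.1492756  0.11473359] [ 0.00032108  0.00040433 -0.00157728  0.00036245  0.00115309 -0.00066367]
(array([0.54095299, 0.17852397, 0.08646998]), [np.float64(0.0007623547309238298), np.float64(0.0007623547309239137)]) (array([0.53213649, 0.12352947, 0.09538179]), [np.float64(0.000867095754188876), np.float64(0.0008670957541888218)])
```

View pics/w1c.png

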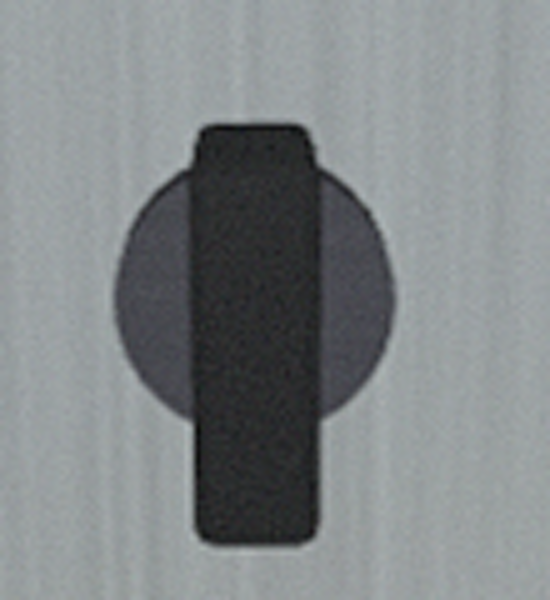

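Emit:
{"fn": "jog_arm", "kwargs": {
  "targets": "0.002 0.002 0.06 0 0.2; 0.002 0.002 0.11 0 0.2; 0.002 0.002 0.15 0 0.2; 0.002 0.002 0.163 0 0.2; 0.002 0.002 0.163 0 0.2; 0.002 0.002 0.163 0 -1; 0.002 0.002 0.163 0 -1; 0.002 0.002 0.163 0 -1"
}}

```text
t: 3.08
eef_pos: [0.5364, 0.1504, 0.07]
orientation: [0.771, 0.637, 0.0, -0.001]
ft_force: [-5.6, 0.7, 7.5]
opening: 0.196
```

Emit:
{"fn": "jog_arm", "kwargs": {
  "targets": "0 0 0 0 -1; 0 0 0 0 -1; 0 0 0 0 -1; 0 0 0 0 -1"
}}

```text
t: 3.58
eef_pos: [0.5364, 0.1504, 0.07]
orientation: [0.771, 0.637, 0.0, -0.001]
ft_force: [-5.3, 0.3, 8.0]
opening: 0.196
```

Emit:
{"fn": "jog_arm", "kwargs": {
  "targets": "0 0 0 -7 -1; 0 0 0 -15 -1; 0 0 0 -23 -1; 0 0 0 -31 -1; 0 0 0 -39 -1; 0 0 0 -47 -1; 0 0 0 -55 -1; 0 0 0 -60 -1"
}}

```text
t: 4.58
eef_pos: [0.5346, 0.1497, 0.0699]
orientation: [0.347, 0.938, -0.001, -0.002]
ft_force: [-10.4, -2.1, 13.1]
opening: 0.197
```

Emit:
{"fn": "jog_arm", "kwargs": {
  "targets": "0 0 0 0 -1; 0 0 0 0 -1"
}}

```text
t: 4.82
eef_pos: [0.5346, 0.1497, 0.0699]
orientation: [0.349, 0.937, -0.001, -0.002]
ft_force: [-10.4, -1.7, 13.7]
opening: 0.193
```

Run:
```python
from h import *
import pickle
d=cam("scene");save(d,"pics/s2.png",(290,155,420,275),5)
print(bot.get_obs())
```

```text
{'t': 4.875, 'qpos': array([ 1.40129769e-01,  4.96938786e-01, -3.85300174e-01,  6.92328155e-01,
       -2.07340790e-05,  8.52228074e-01]), 'joint_vel': array([-6.75182369e-05, -6.10882107e-04,  6.71307020e-04,  5.70292358e-04,
        2.14201789e-04,  4.26431522e-04]), 'joint_torque': array([-8.95095561e-01, -4.31163239e+01,  2.42285514e+01, -4.19051126e+00,
        1.19539473e-02,  1.73443244e-01]), 'eef_pos': array([0.5346244 , 0.14973326, 0.06994622]), 'orientation': array([ 3.48573270e-01,  9.37279638e-01, -9.06693563e-04, -1.65309452e-03]), 'ft_force': array([-10.62983863,  -1.94381048,  12.69542632]), 'moment': array([-0.25566422,  2.00325661,  0.20317965]), 'opening': 0.1981636931617834}
```

View pics/s2.png

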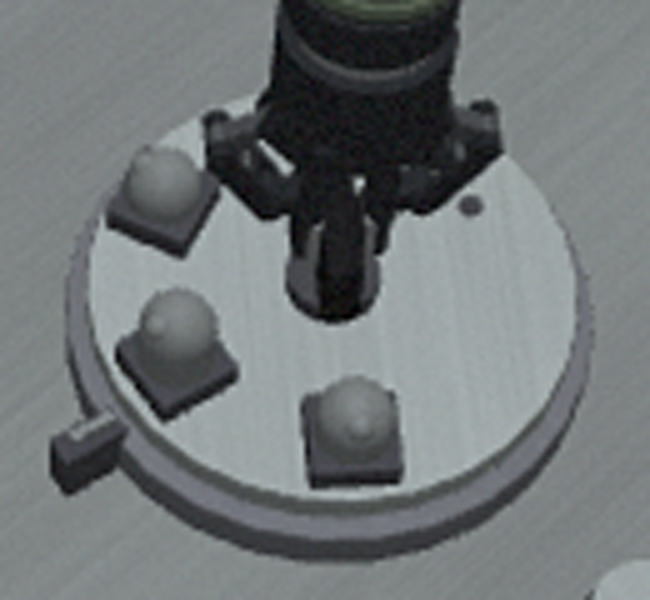

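The tallest stud is now at the index block. I'll let go of the knob and lift.

Emit:
{"fn": "jog_arm", "kwargs": {
  "targets": "0 0 0 0 0.2; 0 0 0 0 0.2; 0 0 0 0 0.2; 0 0 0 0 0.2; 0 0 -0.05 0 0.2; 0 0 -0.11 0 0.2; 0 0 -0.17 0 0.2; 0 0 -0.18 0 0.2"
}}

```text
t: 5.88
eef_pos: [0.54, 0.1502, 0.2531]
orientation: [0.349, 0.937, 0.002, 0.004]
ft_force: [0.8, 0.2, -0.7]
opening: 0.596
```

Emit:
{"fn": "jog_arm", "kwargs": {
  "targets": "-0.238 -0.201 0 66 0.4; -0.238 -0.201 0 66 0.4; -0.238 -0.201 0 66 0.4; -0.238 -0.201 0 66 0.4; -0.238 -0.201 0 66 0.4; -0.238 -0.201 0 66 0.4; -0.238 -0.201 0 66 0.4; -0.238 -0.201 0 66 0.4"
}}

```text
t: 6.88
eef_pos: [0.5855, -0.1572, 0.2476]
orientation: [0.802, 0.597, -0.0, -0.001]
ft_force: [1.4, -0.4, -0.1]
opening: 0.698
```

Run:
```python
from h import *
import pickle
o=bot.get_obs();print(o["t"],o["eef_pos"],o["orientation"],o["opening"],o["ft_force"])
d=cam("wrist");save(d,"pics/w2.png");pickle.dump(d,open("w2.pkl","wb"))
d=cam("scene");save(d,"pics/s3.png");pickle.dump(d,open("s3.pkl","wb"))
d=cam("side");save(d,"pics/v3.png");pickle.dump(d,open("v3.pkl","wb"))
```

```text
6.875 [ 0.58549568 -0.15715828  0.24764995] [ 8.02195911e-01  5.97060597e-01 -2.82297244e-04 -5.33817038e-04] 0.6980845296764346 [ 1.35631911 -0.36517255 -0.09405062]
```

View pics/w2.png

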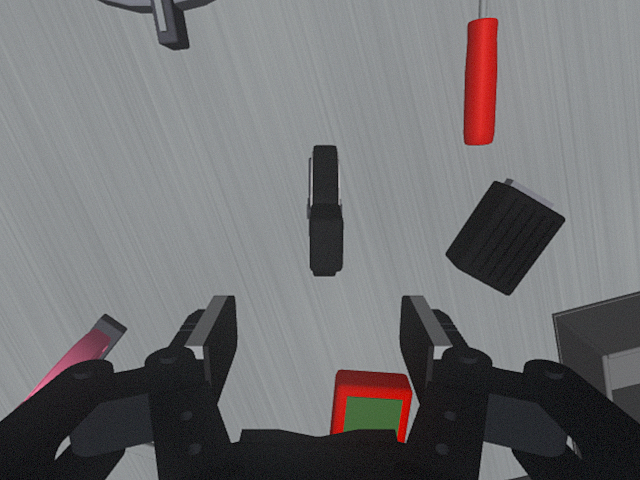

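View pics/s3.png

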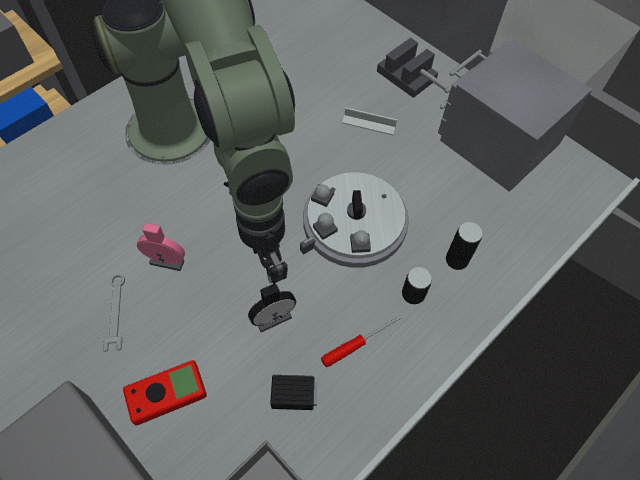

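View pics/v3.png

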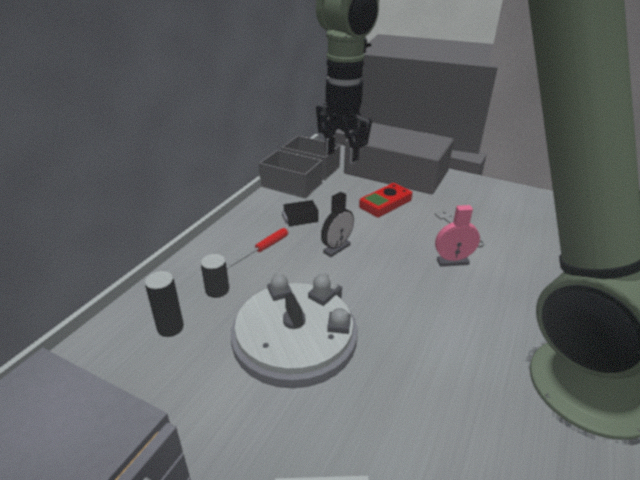

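The turret has stayed at the second click. In the wrist view the gauge is near (325,210), with its grip top at about rows 205-275. I'll refine the grip and the stud crown from crops.

Run:
```python
from h import *
import pickle
save(pickle.load(open("w2.pkl","rb")),"pics/w2c.png",(285,135,375,285),4)
save(pickle.load(open("s3.pkl","rb")),"pics/s3c.png",(295,175,385,265),7)
save(pickle.load(open("v3.pkl","rb")),"pics/v3c.png",(260,265,360,345),7)
```

```text
(no output)
```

View pics/w2c.png

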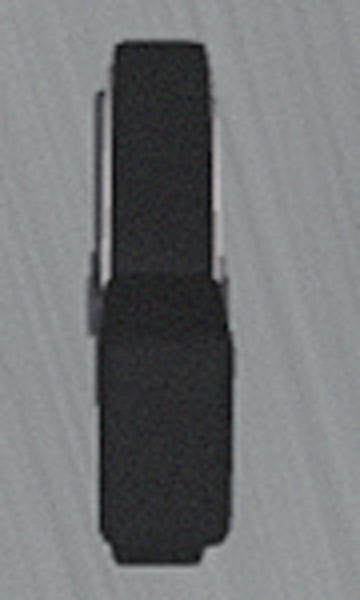

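View pics/s3c.png

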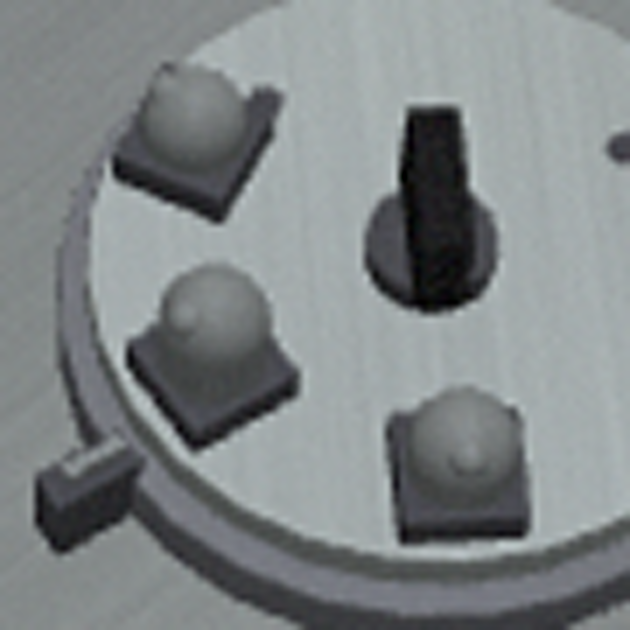

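View pics/v3c.png

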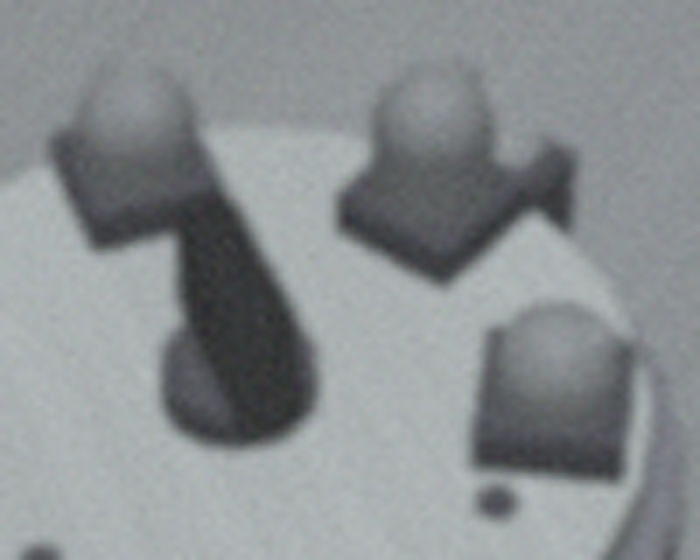

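Run:
```python
from h import *
import pickle
w=pickle.load(open("w2.pkl","rb"));s=pickle.load(open("s3.pkl","rb"));v=pickle.load(open("v3.pkl","rb"))
W=lambda x,y:(w,285+x/4,135+y/4)
for x,y in[(103,335),(232,335),(100,543),(230,545)]: print(np.round(atz(*W(x,y),.158),4))
a=atz(*W(166,335),.158);b=atz(*W(165,544),.158);print("mid",(a+b)/2,np.linalg.norm(a-b),np.degrees(np.arctan2(*(a-b)[[1,0]])))
D0=pickle.load(open("D0.pkl","rb"))
# grip top -x end edge mid: scene (left edge mid), +x edge mid
print("tri",tri(W(166,335),(D0["scene"],235+382/9,275+105/9)),tri(W(165,544),(D0["scene"],235+241/9,275+160/9)))
print("dome",tri((s,295+216/7,175+318/7),(v,260+433/7,265+120/7)))
print("dome z.083",atz(s,295+216/7,175+318/7,.083),atz(v,260+433/7,265+120/7,.083))
print("pred",np.array([.5366,.150])+.088*np.array([np.cos(np.radians(259.3)),np.sin(np.radians(259.3))]))
```

```text
[ 0.5855 -0.1415  0.158 ]
[ 0.6033 -0.1468  0.158 ]
[ 0.5758 -0.1718  0.158 ]
[ 0.5943 -0.1777  0.158 ]
mid [ 0.58963994 -0.15943165  0.158     ] 0.032030145300874974 73.37271334999217
tri (array([ 0.59450213, -0.14412564,  0.15688774]), [np.float64(0.00039853586139500415), np.float64(0.0003985358613949369)]) (array([ 0.58467353, -0.1748505 ,  0.15845058]), [np.float64(0.00047291185842954653), np.float64(0.0004729118584294291)])
dome (array([0.51961044, 0.06242333, 0.08461039]), [np.float64(0.0019503136456086865), np.float64(0.0019503136456088472)])
dome z.083 [0.52067446 0.06407172 0.083     ] [0.51892616 0.0594516  0.083     ]
pred [0.52026134 0.06353007]
```

Emit:
{"fn": "jog_arm", "kwargs": {
  "targets": "-0.001 0.0045 0.05 0 0.4; -0.001 0.0045 0.1 0 0.4; -0.001 0.0045 0.126 0 0.4; -0.001 0.0045 0.126 0 0.4; -0.001 0.0045 0.126 0 -1; -0.001 0.0045 0.126 0 -1; -0.001 0.0045 0.126 0 -1; -0.001 0.0045 0.126 0 -1"
}}

```text
t: 8.02
eef_pos: [0.5908, -0.1605, 0.1242]
orientation: [0.803, 0.596, 0.001, 0.001]
ft_force: [-1.2, 0.6, 6.4]
opening: 0.222
```

Emit:
{"fn": "jog_arm", "kwargs": {
  "targets": "0 0 0 0 -1; 0 0 0 0 -1; 0 0 0 0 -1"
}}

```text
t: 8.4
eef_pos: [0.5908, -0.1605, 0.1242]
orientation: [0.803, 0.596, 0.001, 0.001]
ft_force: [-1.2, 0.9, 6.0]
opening: 0.224
```

Emit:
{"fn": "jog_arm", "kwargs": {
  "targets": "0 0 -0.03 0 -1; 0 0 -0.08 0 -1; 0 0 -0.13 0 -1; 0.04 -0.026 -0.14 -2 -1; 0.08 -0.053 -0.14 -4 -1; 0.12 -0.08 -0.14 -6 -1; 0.16 -0.107 -0.14 -6 -1; 0.193 -0.131 -0.14 -6 -1"
}}

```text
t: 9.4
eef_pos: [0.5196, 0.0641, 0.2624]
orientation: [0.771, 0.637, 0.0, -0.0]
ft_force: [-0.5, 0.0, -3.4]
opening: 0.225
```

Emit:
{"fn": "jog_arm", "kwargs": {
  "targets": "0 0 0 0 -1; 0 0 0 0 -1; 0 0 0 0 -1"
}}

```text
t: 9.78
eef_pos: [0.5208, 0.0616, 0.2622]
orientation: [0.771, 0.636, -0.0, 0.0]
ft_force: [-0.2, -0.3, -2.9]
opening: 0.229
```

Run:
```python
from h import *
import pickle
o=bot.get_obs();print(o["t"],o["eef_pos"],o["orientation"],o["opening"],o["ft_force"],o["moment"])
d=cam("scene");save(d,"pics/s4.png",(250,120,420,270),4.5);pickle.dump(d,open("s4.pkl","wb"))
d=cam("side");save(d,"pics/v4.png",(220,170,390,350),4);pickle.dump(d,open("v4.pkl","wb"))
d=cam("wrist");save(d,"pics/w4.png");pickle.dump(d,open("w4.pkl","wb"))
```

```text
9.775 [0.52080157 0.06162787 0.26224914] [ 7.71286333e-01  6.36488316e-01 -1.86643634e-05  1.29595971e-04] 0.22893409404475704 [-0.19854722 -0.33463006 -2.91366666] [ 0.05773285  0.02660849 -0.00245763]
```

View pics/s4.png

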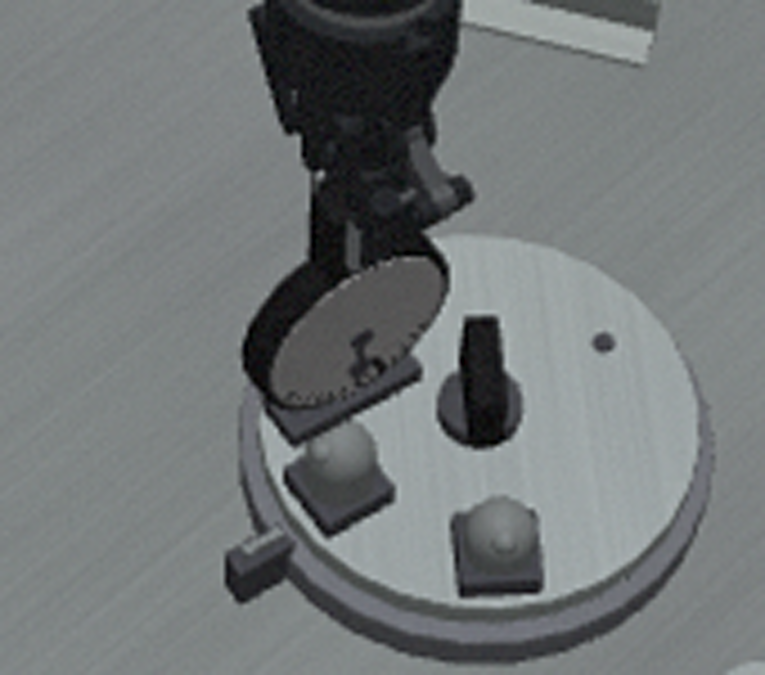

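View pics/v4.png

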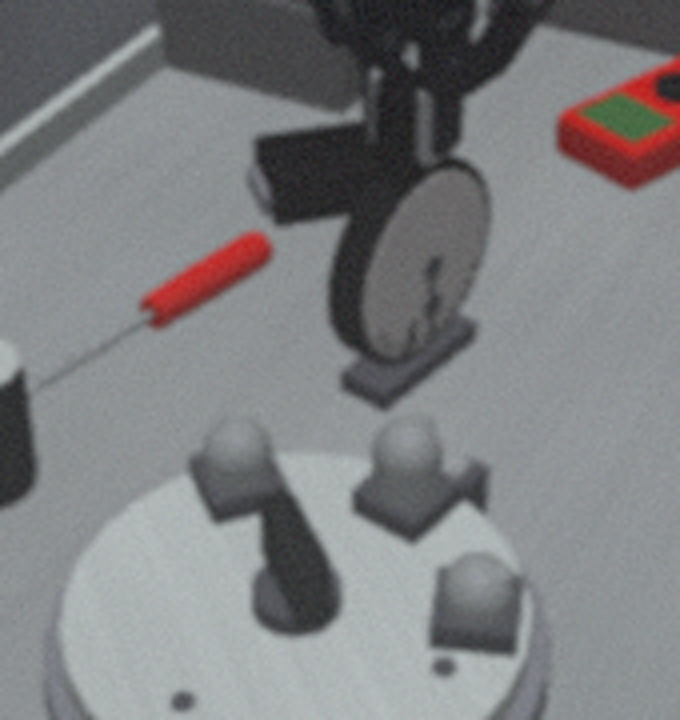

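View pics/w4.png

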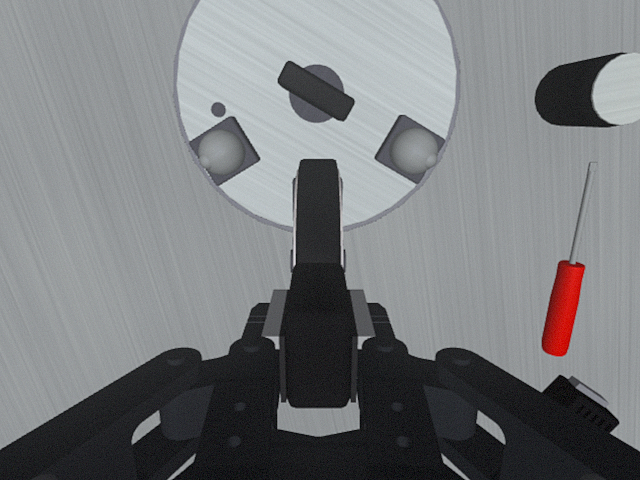

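The gauge hangs upright in the grip, with the pointer towards the foot at about (362,350) in the scene crop. The tallest stud is just below it at (340,455).

Run:
```python
from h import *
import pickle
s=pickle.load(open("s4.pkl","rb"));v=pickle.load(open("v4.pkl","rb"))
A=(s,250+292/4.5,120+445/4.5);B=(s,250+422/4.5,120+380/4.5)
a=atz(*A,.138);b=atz(*B,.138);m=(a+b)/2;print(a,b,np.linalg.norm(a-b),m+.014*np.array([-.982,.19,0]))
a=atz(v,220+384/4,170+408/4,.138);b=atz(v,220+477/4,170+330/4,.138);m=(a+b)/2;print(a,b,np.linalg.norm(a-b),m+.014*np.array([.982,-.19,0]))
print(tri(B,(v,220+342/4,170+388/4)))
```

```text
[0.52494693 0.02503537 0.138     ] [0.54146259 0.09568866 0.138     ] 0.07255793990911523 [0.51945676 0.06302202 0.138     ]
[0.5134944  0.09645501 0.138     ] [0.50087445 0.01947612 0.138     ] 0.07800649239536812 [0.52093242 0.05530557 0.138     ]
(array([0.53979485, 0.0943492 , 0.1385322 ]), [np.float64(0.0021633267211453255), np.float64(0.002163326721145428)])
```

Emit:
{"fn": "jog_arm", "kwargs": {
  "targets": "0.0015 0 0.01 0 -1; 0.0015 0 0.02 0 -1; 0.0015 0 0.03 0 -1; 0.0015 0 0.033 0 -1; 0.0015 0 0.036 0 -1; 0.0015 0 0.038 0 -1; 0.0015 0 0.04 0 -1; 0.0015 0 0.04 0 -1"
}}

```text
t: 10.92
eef_pos: [0.5219, 0.0639, 0.2247]
orientation: [0.771, 0.637, 0.001, 0.001]
ft_force: [-2.6, -0.1, 9.4]
opening: 0.226
```

Emit:
{"fn": "jog_arm", "kwargs": {
  "targets": "0 0 0 0 -1; 0 0 0 0 -1; 0 0 0 0 -1"
}}

```text
t: 11.3
eef_pos: [0.5219, 0.0639, 0.2247]
orientation: [0.771, 0.637, 0.001, 0.001]
ft_force: [-2.4, 0.2, 10.1]
opening: 0.224
```

```bash
cat > look.py <<'E'
from h import *
import pickle,sys
k=sys.argv[1]
o=bot.get_obs();print(o["t"],o["eef_pos"],o["orientation"],o["opening"],o["ft_force"],o["moment"])
a=cam("scene");pickle.dump(a,open(f"s{k}.pkl","wb"))
b=cam("side");pickle.dump(b,open(f"v{k}.pkl","wb"))
A=cv2.resize(a["color"][150:240,295:385,::-1],(400,400),interpolation=cv2.INTER_CUBIC)
B=cv2.resize(b["color"][210:310,275:375,::-1],(400,400),interpolation=cv2.INTER_CUBIC)
cv2.imwrite(f"pics/p{k}.png",np.hstack([A,B]))
E
python3 look.py 5
```

```text
11.3 [0.52191417 0.06391566 0.22471795] [0.77082128 0.63704832 0.00140748 0.00141803] 0.2240674896806238 [-2.40642047  0.21179694 10.13736957] [-0.06733117  0.7407419  -0.0490267 ]
```

View pics/p5.png

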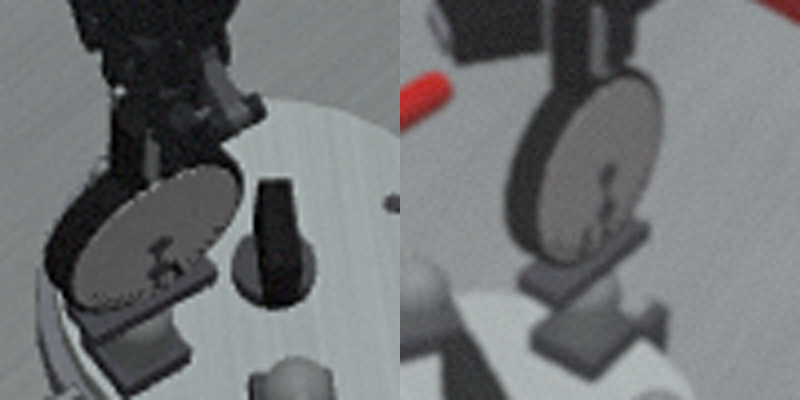

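The gauge stands upright on the crown with about 12 N on it. Next I'll lean it inward (+x) along the rolling arc, in steps.

Emit:
{"fn": "jog_arm", "kwargs": {
  "targets": "0 0 0.001 0 -1; 0.003 0 0.001 0 -1; 0.006 0 0.001 0 -1; 0.009 0 0.001 0 -1; 0.012 0 0.0015 0 -1; 0.016 0 0.002 0 -1; 0.02 0 0.0025 0 -1; 0.024 0 0.003 0 -1"
}}

```text
t: 12.4
eef_pos: [0.5266, 0.0867, 0.2221]
orientation: [0.771, 0.637, 0.001, 0.002]
ft_force: [-2.4, 0.4, 9.8]
opening: 0.226
```

```bash
python3 look.py 6
```

```text
12.4 [0.52662549 0.0866851  0.22211773] [0.77098805 0.63684413 0.00087909 0.00249348] 0.22592125420028106 [-2.44475998  0.3616839   9.83696628] [-0.52744745  0.88380423 -0.07250619]
```

View pics/p6.png

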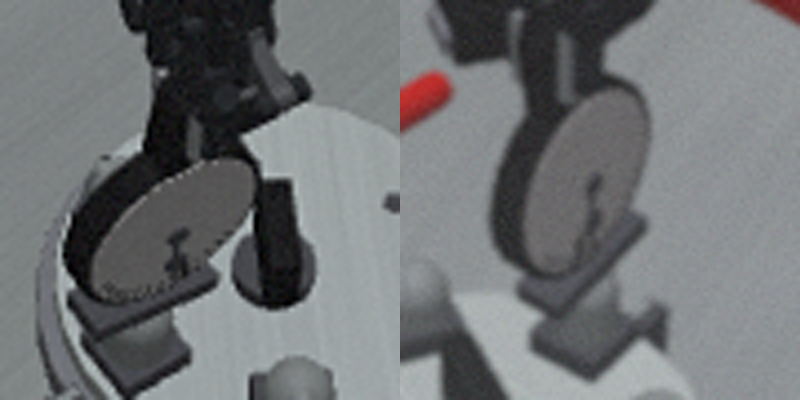

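It pivots easily on the dome, and the pointer is moving towards the thick mark. I'll carry on.

Emit:
{"fn": "jog_arm", "kwargs": {
  "targets": "0.004 0 0.0005 0 -1; 0.008 0 0.001 0 -1; 0.012 0 0.002 0 -1; 0.016 0 0.003 0 -1; 0.02 0 0.004 0 -1; 0.023 0 0.005 0 -1; 0.023 0 0.005 0 -1; 0.023 0 0.005 0 -1"
}}

```text
t: 13.5
eef_pos: [0.5311, 0.1096, 0.2165]
orientation: [0.771, 0.637, 0.001, 0.002]
ft_force: [-0.7, -0.8, 7.0]
opening: 0.224
```

Emit:
{"fn": "jog_arm", "kwargs": {
  "targets": "0 0 0 0 -1; 0 0 0 0 -1; 0 0 0 0 -1; 0 0 0 0 -1; 0 0 0 0 -1; 0 0 0 0 -1; 0 0 0 0 -1; 0 0 0 0 -1"
}}

```text
t: 14.5
eef_pos: [0.5311, 0.1096, 0.2165]
orientation: [0.771, 0.637, 0.001, 0.002]
ft_force: [-0.7, -0.6, 8.0]
opening: 0.226
```

```bash
python3 look.py 7
python3 - <<'E'
from h import *
import pickle
save(pickle.load(open("s7.pkl","rb")),"pics/s7c.png",(305,180,350,225),13)
save(pickle.load(open("v7.pkl","rb")),"pics/v7c.png",(290,225,345,285),10)
E
```

```text
14.5 [0.53108421 0.10958846 0.21649911] [0.77090337 0.6369478  0.00114793 0.00204308] 0.22571846279509852 [-0.67818142 -0.64572004  8.0348296 ] [-0.70833569  0.32919012  0.03517543]
```

View pics/p7.png

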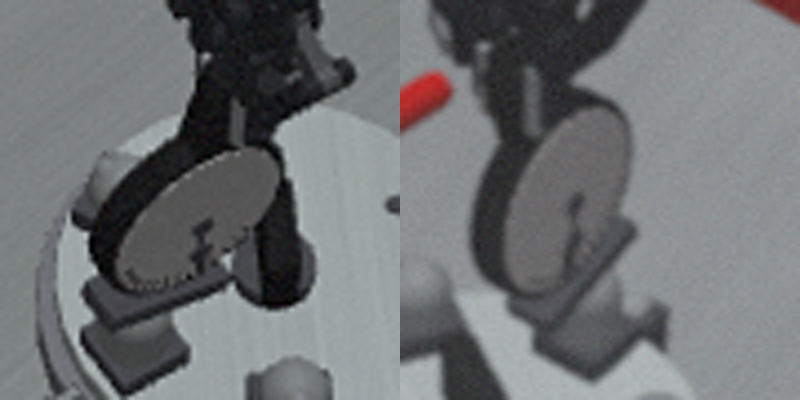

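View pics/s7c.png

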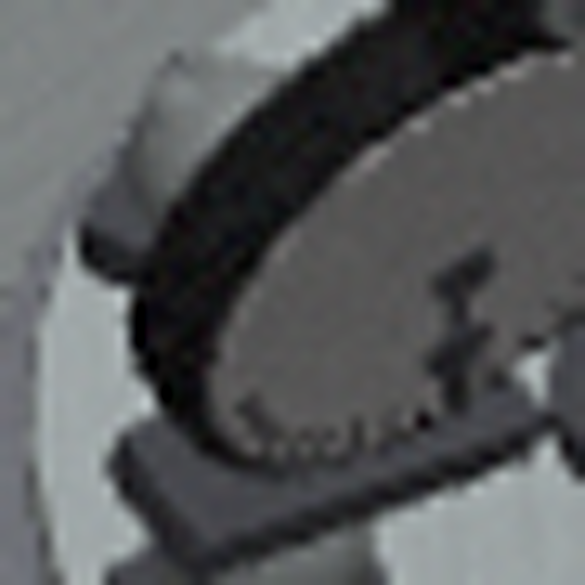

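View pics/v7c.png

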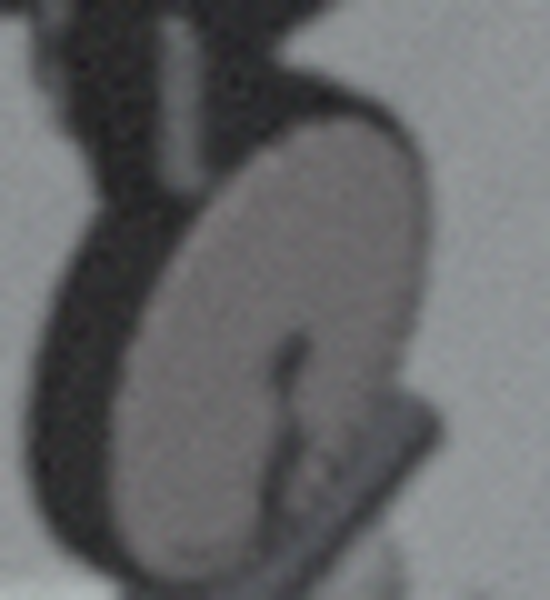

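The pointer now appears to cover the thick mark in both views: scene crop near (460,370), side crop near (275,500). I'll measure the lean from the dial and foot edges.

```bash
cat > ov.py <<'E'
from h import *
import pickle,sys
k=sys.argv[1]; ths=[float(x) for x in sys.argv[2:]]
psi=np.radians(79.06); ex=np.array([np.cos(psi),np.sin(psi),0]);ey=np.array([-np.sin(psi),np.cos(psi),0]);ez=np.array([0,0,1.])
C=np.array([.5203,.0632,.101-.018]);R=.018
rows=[]
for nm,box,off in(("s",(300,175,370,240),-1),("v",(285,215,355,280),1)):
  d=pickle.load(open(f"{nm}{k}.pkl","rb"));x0,y0,x1,y1=box;sc=5.6
  for t in ths:
    th=np.radians(t);X=ex*np.cos(th)-ez*np.sin(th);Z=ex*np.sin(th)+ez*np.cos(th)
    F=C+R*Z-R*th*X
    im=cv2.resize(np.ascontiguousarray(d["color"][y0:y1,x0:x1,::-1]),None,fx=sc,fy=sc,interpolation=cv2.INTER_CUBIC)
    def px(p): u,v=proj(d,p);return (int((u-x0+.5)*sc),int((v-y0+.5)*sc))
    W=lambda a,b,c:F+a*X+b*ey+c*Z
    yb=.014*off
    for p,q in[((-.037,yb,0),(.037,yb,0)),((-.037,yb,.012),(.037,yb,.012)),((-.037,yb,0),(-.037,yb,.012)),((.037,yb,0),(.037,yb,.012))]:
        cv2.line(im,px(W(*p)),px(W(*q)),(0,255,255),1)
    yd=.009*off
    a=np.linspace(0,2*np.pi,60)
    cv2.polylines(im,[np.array([px(W(.052*np.sin(q),yd,.064+.052*np.cos(q))) for q in a])],True,(0,255,0),1)
    m=np.radians(20);
    cv2.line(im,px(W(.030*np.sin(m),yd,.064-.030*np.cos(m))),px(W(.052*np.sin(m),yd,.064-.052*np.cos(m))),(255,0,255),1)
    pv=W(0,yd,.064);cv2.line(im,px(pv),px(pv-.04*ez),(0,0,255),1)
    rows.append(im)
n=len(ths)
cv2.imwrite(f"pics/ov{k}.png",np.vstack([np.hstack(rows[:n]),np.hstack(rows[n:])]))
E
python3 ov.py 7 17 21
```

```text
(no output)
```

View pics/ov7.png

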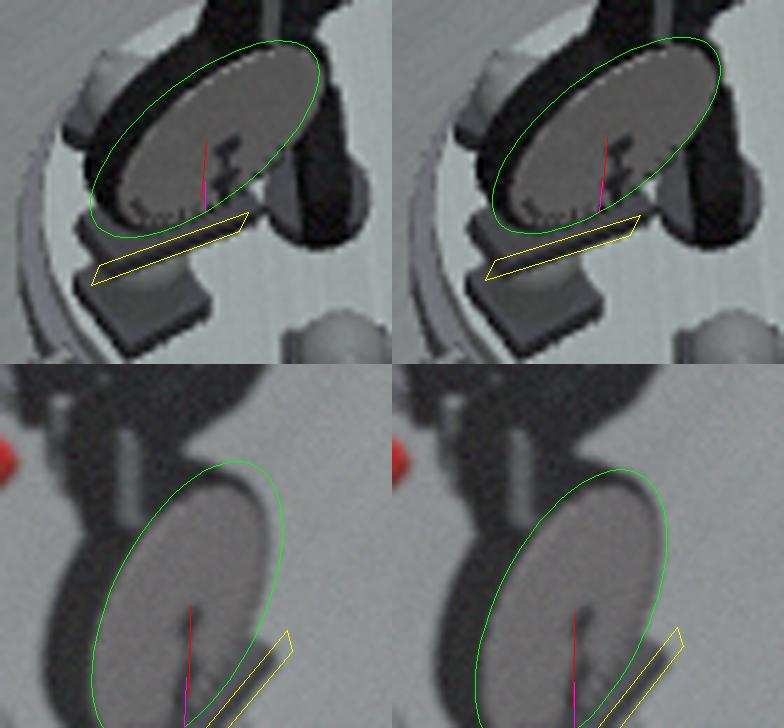

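```bash
sed -i 's/F=C+R\*Z-R\*th\*X/F=C+R*Z-R*th*X+SH*X/; s/^k=sys.*/k=sys.argv[1]; SH=float(sys.argv[2]); ths=[float(x) for x in sys.argv[3:]]/' ov.py; python3 ov.py 7 .005 17 20; cp pics/ov7.png pics/ov7b.png
```

```text
(no output)
```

View pics/ov7b.png

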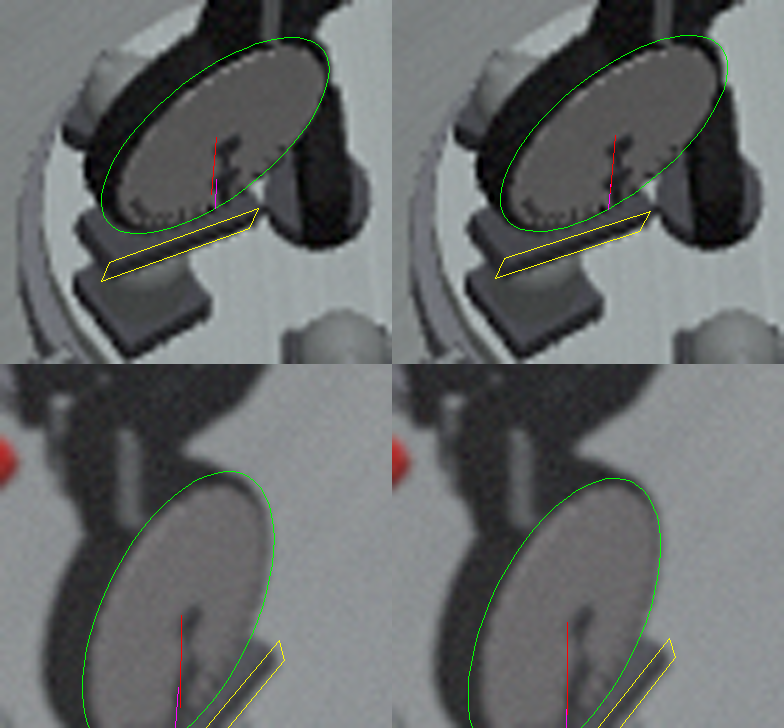

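Run:
```python
from h import *
import pickle
for k in("5","7"):
    save(pickle.load(open(f"s{k}.pkl","rb")),f"pics/fs{k}.png",(305,195,355,240),14)
    save(pickle.load(open(f"v{k}.pkl","rb")),f"pics/fv{k}.png",(295,250,345,295),14)
```

```text
(no output)
```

View pics/fs7.png

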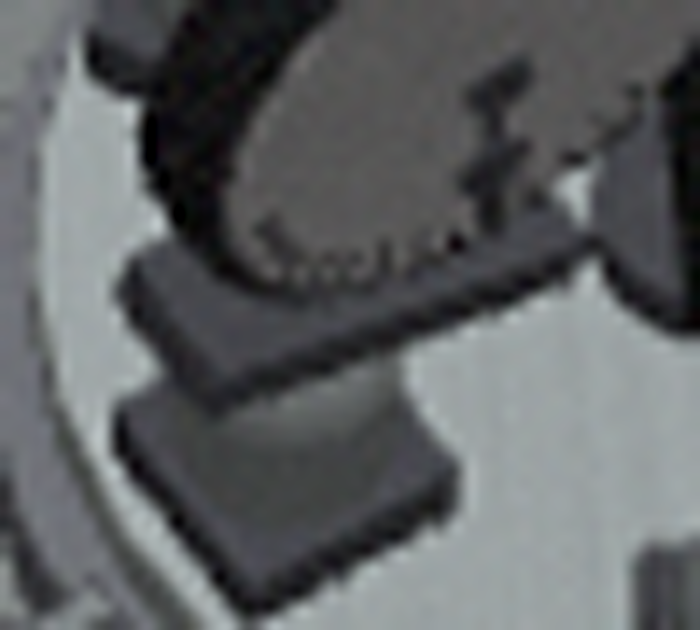

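View pics/fv7.png

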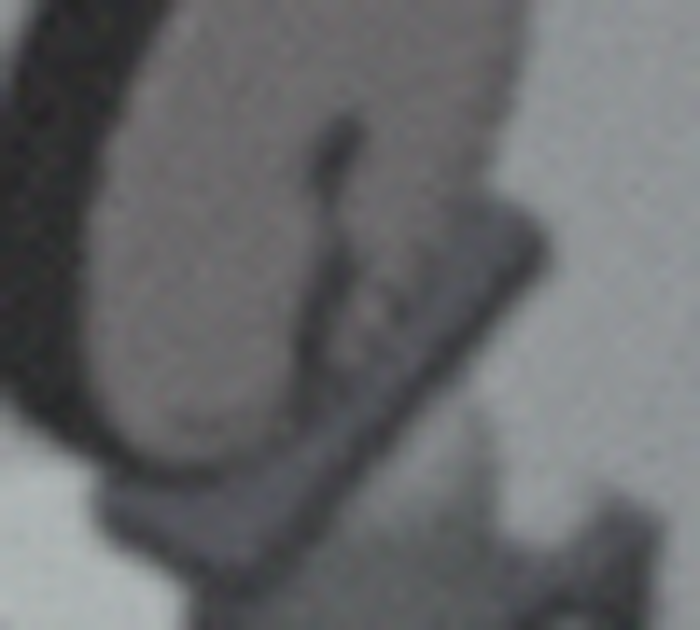

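View pics/fs5.png

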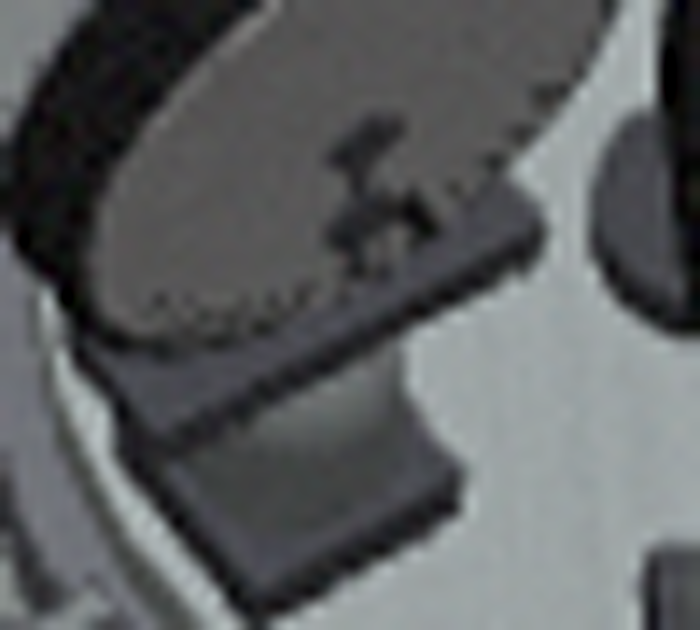

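View pics/fv5.png

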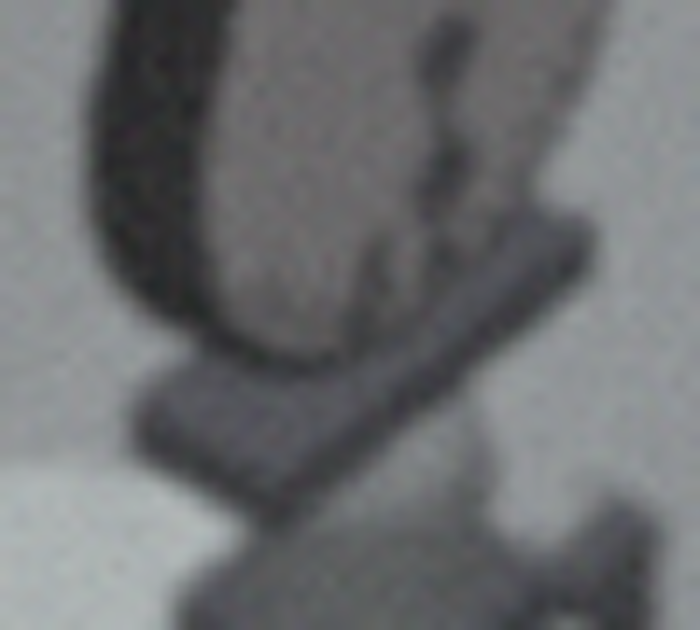

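```bash
cat > fit.py <<'E'
from h import *
import pickle
from scipy.optimize import least_squares
psi0=np.radians(79.06)
def fit(k,obs,yaw=psi0):
    S=pickle.load(open(f"s{k}.pkl","rb"));V=pickle.load(open(f"v{k}.pkl","rb"))
    def res(q):
        th=q[3];ex=np.array([np.cos(yaw),np.sin(yaw),0]);ey=np.array([-ex[1],ex[0],0]);ez=np.array([0,0,1.])
        X=ex*np.cos(th)-ez*np.sin(th);Z=ex*np.sin(th)+ez*np.cos(th);r=[]
        for c,b,u,v in obs:
            d=S if c=="s" else V;o=(305,195) if c=="s" else(295,250)
            p=proj(d,q[:3]+b[0]*X+b[1]*ey+b[2]*Z)
            r+=[p[0]-(o[0]+u/14-.5),p[1]-(o[1]+v/14-.5)]
        return r
    r=least_squares(res,[.52,.063,.101,.1]);J=r.jac;c=np.linalg.inv(J.T@J)*.3**2
    print(k,np.round(r.x[:3],4),"lean",np.degrees(r.x[3]).round(2),"+-",np.degrees(c[3,3]**.5).round(2),"res",np.round(r.fun,2))
H=.037;w=.014
fit(5,[("s",(-H,-w,0),165,458),("s",(H,-w,0),537,267),("s",(H,-w,.012),545,228),("v",(H,w,0),275,525),("v",(-H,w,0),590,270),("v",(H,-w,.0),138,445)])
fit(7,[("s",(-H,-w,0),212,418),("s",(H,-w,0),590,255),("s",(-H,w,.012),125,280),("v",(H,w,0),240,600),("v",(-H,w,0),545,262),("v",(H,-w,0),103,525)])
E
python3 fit.py
```

```text
5 [0.521  0.0625 0.1037] lean 1.26 +- 0.64 res [-1.18  0.99  0.3  -0.46  0.12 -0.66  0.16  0.44  0.34 -0.58 -1.18  0.28]
7 [0.5233 0.0714 0.1022] lean 10.53 +- 0.62 res [-0.62  0.89 -0.39  0.61 -0.51 -1.82 -0.31  0.16  0.56  0.51 -1.62 -0.44]
```

The corner fit suggests the foot has slid a few millimetres, so the lean is uncertain (10–17°). The wrist camera sees the housing edge-on at close range, which should measure it better.

Run:
```python
from h import *
import pickle
d=cam("wrist");save(d,"pics/w7.png");pickle.dump(d,open("w7.pkl","wb"))
a=pickle.load(open("w4.pkl","rb"))
A=cv2.resize(a["color"][140:420,260:380,::-1],None,fx=2.1,fy=2.1);B=cv2.resize(d["color"][140:420,260:380,::-1],None,fx=2.1,fy=2.1)
cv2.imwrite("pics/w47.png",np.hstack([A,B]))
for q in(a,d):
    o=bot.get_obs(); print(np.round(q["world_from_camera"],4).tolist())
```

```text
[[0.9818, -0.1825, -0.053, 0.5342], [-0.19, -0.9429, -0.2736, 0.1318], [-0.0001, 0.2787, -0.9604, 0.4049], [0.0, 0.0, 0.0, 1.0]]
[[0.982, -0.1825, -0.0484, 0.5438], [-0.1887, -0.9427, -0.2752, 0.18], [0.0046, 0.2794, -0.9602, 0.3592], [0.0, 0.0, 0.0, 1.0]]
```

View pics/w47.png

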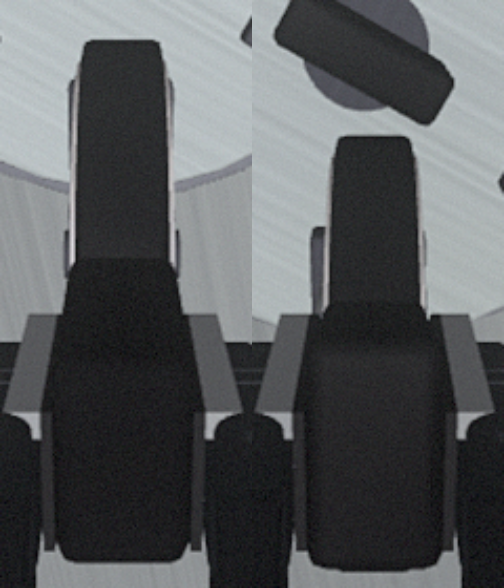

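View pics/w7.png

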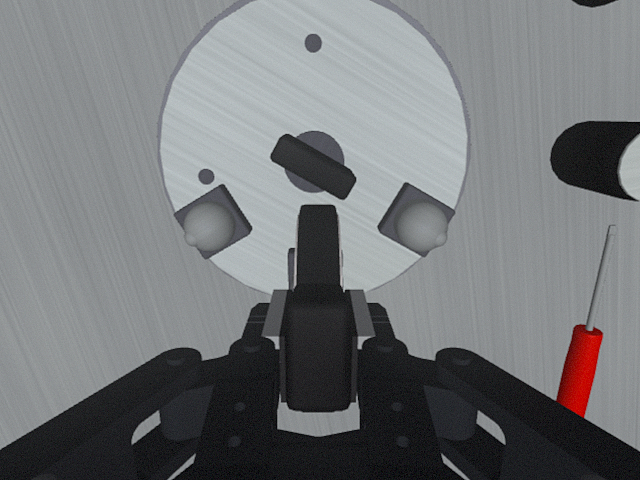

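```bash
cat > lean.py <<'E'
from h import *
import pickle
from scipy.optimize import brentq
def gap(d,tcp,row,a,th,col=320,h=.0765,back=.0165):
    psi=np.radians(79.06);ex=np.array([np.cos(psi),np.sin(psi),0])
    o,r=ray(d,col,row)
    # to 2D (along ex, z) relative tcp
    O=np.array([(o-tcp)@ex,o[2]-tcp[2]]);D=np.array([r@ex,r[2]]);D/=np.linalg.norm(D)
    P=np.array([a,back]);c=P-h*np.array([np.sin(th),np.cos(th)])
    w=c-O; return (D[0]*w[1]-D[1]*w[0])
def cal(d,tcp,row,th=0,**k):
    s=lambda a:abs(gap(d,tcp,row,a,th,**k))-.052
    A=np.linspace(-.02,.02,81);v=[s(x) for x in A]
    return [brentq(s,A[i],A[i+1]) for i in range(80) if v[i]*v[i+1]<0]
def lean(d,tcp,row,a,**k):
    s=lambda t:abs(gap(d,tcp,row,a,t,**k))-.052
    T=np.radians(np.linspace(-10,40,101));v=[s(x) for x in T]
    return [np.degrees(brentq(s,T[i],T[i+1])) for i in range(100) if v[i]*v[i+1]<0]
if __name__=="__main__":
    w4=pickle.load(open("w4.pkl","rb"));w7=pickle.load(open("w7.pkl","rb"))
    t4=np.array([.5208,.0616,.2622]);t7=np.array([.5311,.1096,.2165])
    for bk in(.0145,.0165,.019):
      for th0 in(-1,0,1):
        a=cal(w4,t4,159,np.radians(th0),h=.06+bk,back=bk);print(bk,th0,a,[lean(w7,t7,204.8,x,h=.06+bk,back=bk) for x in a])
E
python3 lean.py
```

```text
0.0145 -1 [-0.001726638455996156] [[np.float64(16.7264703698299)]]
0.0145 0 [-0.0004275334400537983] [[np.float64(17.709000764937358)]]
0.0145 1 [0.0008737701031590872] [[np.float64(18.694953715009596)]]
0.0165 -1 [-0.0017615137584375605] [[np.float64(16.264358927367542)]]
0.0165 0 [-0.0004275334400537983] [[np.float64(17.24616596008888)]]
0.0165 1 [0.000908704426466806] [[np.float64(18.231253630053715)]]
0.019 -1 [-0.0018051078864893219] [[np.float64(15.71999651023285)]]
0.019 0 [-0.0004275334400537983] [[np.float64(16.701034777839926)]]
0.019 1 [0.0009523723306014731] [[np.float64(17.685187765280652)]]
```

The wrist silhouette gives a lean of about 17.2° (±1), right at the lower limit. I'll lean roughly 3° more and press slightly harder to limit the slip.

Emit:
{"fn": "jog_arm", "kwargs": {
  "targets": "0.001 0 0.001 0 -1; 0.003 0 0.0015 0 -1; 0.005 0 0.002 0 -1; 0.007 0 0.003 0 -1; 0.008 0 0.0035 0 -1; 0.008 0 0.0035 0 -1; 0.008 0 0.0035 0 -1; 0.008 0 0.0035 0 -1"
}}

```text
t: 15.65
eef_pos: [0.5328, 0.1177, 0.2134]
orientation: [0.771, 0.637, 0.002, 0.002]
ft_force: [-1.1, -0.6, 9.1]
opening: 0.227
```

Emit:
{"fn": "jog_arm", "kwargs": {
  "targets": "0 0 0 0 -1; 0 0 0 0 -1; 0 0 0 0 -1; 0 0 0 0 -1; 0 0 0 0 -1; 0 0 0 0 -1; 0 0 0 0 -1; 0 0 0 0 -1"
}}

```text
t: 16.65
eef_pos: [0.5327, 0.1177, 0.2134]
orientation: [0.771, 0.637, 0.002, 0.002]
ft_force: [-1.2, 0.3, 9.7]
opening: 0.227
```

```bash
python3 look.py 8
python3 - <<'E'
from h import *
import pickle
d=cam("wrist");pickle.dump(d,open("w8.pkl","wb"))
a=pickle.load(open("w7.pkl","rb"))
A=cv2.resize(a["color"][180:330,260:380,::-1],None,fx=3.2,fy=3.2);B=cv2.resize(d["color"][180:330,260:380,::-1],None,fx=3.2,fy=3.2)
cv2.imwrite("pics/w78.png",np.hstack([A,B]))
save(pickle.load(open("s8.pkl","rb")),f"pics/fs8.png",(305,185,355,230),14)
save(pickle.load(open("v8.pkl","rb")),f"pics/fv8.png",(290,250,340,295),14)
E
```

```text
16.65 [0.53274962 0.11772587 0.21339382] [0.77087795 0.63697789 0.00155255 0.00198476] 0.22695706236386784 [-1.15602629  0.32644257  9.66031219] [-0.60463372  0.52219459 -0.06498353]
```

View pics/w78.png

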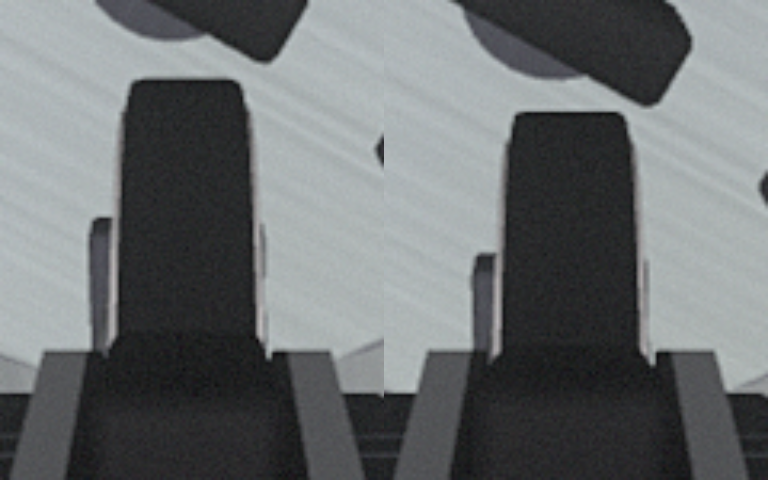

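View pics/fs8.png

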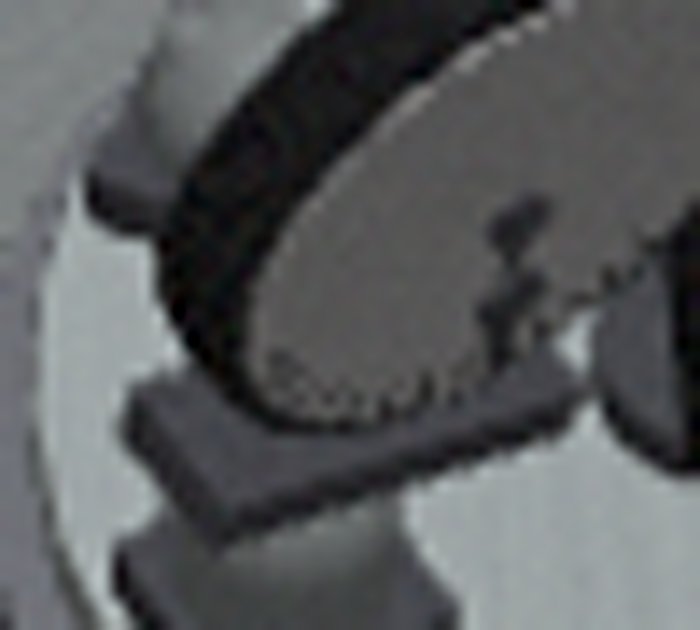

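View pics/fv8.png

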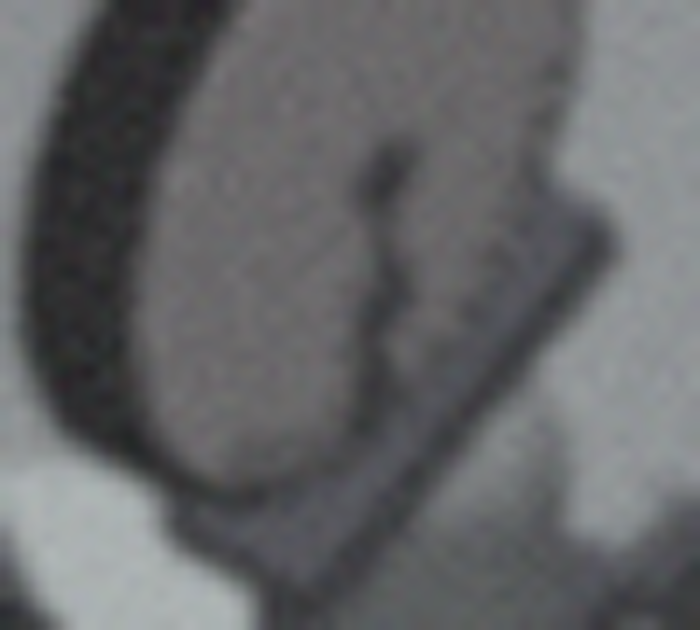

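```bash
python3 - <<'E'
from lean import *
w4=pickle.load(open("w4.pkl","rb"));w8=pickle.load(open("w8.pkl","rb"));t8=np.array([.53275,.11773,.2134]);t4=np.array([.5208,.0616,.2622])
for bk in(.0145,.0165,.019):
    a=cal(w4,t4,159,0,h=.06+bk,back=bk)[0];print(bk,lean(w8,t8,215,a,h=.06+bk,back=bk))
E
cp s8.pkl sX.pkl
python3 - <<'E'
import re
exec(open('fit.py').read().split("H=.037")[0])
H=.037;w=.014
# fs8 crop origin (305,185), fv8 (290,250) -> convert to fit's origins
f=lambda L:[(c,b,u,v-140) if c=="s" else (c,b,u-70,v) for c,b,u,v in L]
fit(8,f([("s",(-H,-w,0),228,548),("s",(H,-w,0),585,408),("s",(-H,w,.012),125,420),("v",(H,w,0),310,615),("v",(-H,w,0),618,245),("v",(H,-w,0),172,535)]))
E
```

```text
0.0145 [np.float64(21.730068782341476)]
0.0165 [np.float64(21.159810072172338)]
0.019 [np.float64(20.488612490099726)]
8 [0.5238 0.0709 0.1019] lean 14.66 +- 0.62 res [-1.51  1.2  -0.3   0.75  0.06 -2.38 -0.24 -0.14  0.08  0.8  -1.45 -0.38]
```

Wrist silhouette gives 21.2°. The foot-corner fit gives 14.7°, but its residuals are poor. I'll check with a rendered overlay of dial, ticks and foot on averaged frames.

```bash
cat > ov2.py <<'E'
from h import *
import pickle,sys
k=sys.argv[1]; mode=sys.argv[2]; ths=[float(x) for x in sys.argv[3:]]
d5=pickle.load(open(f"avg{k}.pkl","rb"));tcp=d5["tcp"]
psi=np.radians(79.06);ex=np.array([np.cos(psi),np.sin(psi),0]);ey=np.array([-ex[1],ex[0],0]);ez=np.array([0,0,1.])
G=tcp+ez*.0165-.0004*ex
nm,off={"s":("scene",-1),"v":("side",1)}[mode];d=d5[nm]
u,v=proj(d,G-.1*ez-.03*ex);W_=70;H_=70;x0=int(u-W_/2);y0=int(v-H_/2)
sc=780/len(ths)/W_ if len(ths)>1 else 8
rows=[]
for t in ths:
    th=np.radians(t);X=ex*np.cos(th)-ez*np.sin(th);Z=ex*np.sin(th)+ez*np.cos(th);F=G-.1402*Z
    im=cv2.resize(np.ascontiguousarray(d["img"][y0:y0+H_,x0:x0+W_,::-1]),None,fx=sc,fy=sc,interpolation=cv2.INTER_CUBIC)
    im=np.clip((im.astype(float)-20)*1.8,0,255).astype(np.uint8)
    def px(p): u,v=proj(d,p);return (int((u-x0+.5)*sc),int((v-y0+.5)*sc))
    P=lambda a,b,c:F+a*X+b*ey+c*Z
    yb=.014*off
    q=[(-.037,yb,0),(.037,yb,0),(.037,yb,.012),(-.037,yb,.012)]
    cv2.polylines(im,[np.array([px(P(*c)) for c in q])],True,(0,255,255),1)
    yd=.009*off;a=np.linspace(0,2*np.pi,80)
    cv2.polylines(im,[np.array([px(P(.052*np.sin(q),yd,.064+.052*np.cos(q))) for q in a])],True,(0,255,0),1)
    m=np.radians(20);cv2.line(im,px(P(.034*np.sin(m),yd,.064-.034*np.cos(m))),px(P(.052*np.sin(m),yd,.064-.052*np.cos(m))),(255,0,255),1)
    rows.append(im)
cv2.imwrite(f"pics/o{k}{mode}.png",np.hstack(rows))
E
cat > avg.py <<'E'
from h import *
import pickle,sys
k=sys.argv[1];n=int(sys.argv[2]);o=bot.get_obs();print(o["t"],o["eef_pos"],o["ft_force"])
r={"tcp":o["eef_pos"]}
for c in("scene","side"):
    L=[cam(c) for _ in range(n)];e=dict(L[0]);e["img"]=np.mean([x["color"] for x in L],0).astype(np.float32);r[c]=e
pickle.dump(r,open(f"avg{k}.pkl","wb"))
E
python3 avg.py 8 8; python3 ov2.py 8 s 17 20 23;python3 ov2.py 8 v 17 20 23
```

```text
16.8 [0.53275006 0.11772129 0.21342033] [-1.92991292  1.84220353  9.52039501]
```

View pics/o8s.png

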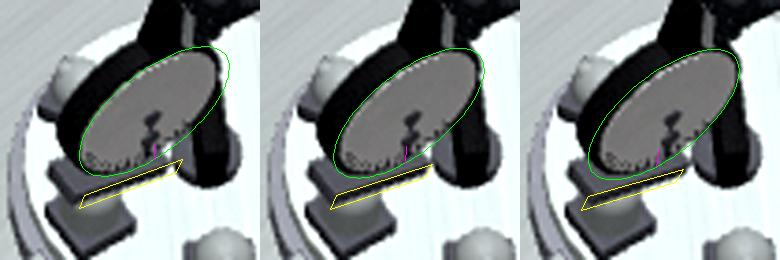

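View pics/o8v.png

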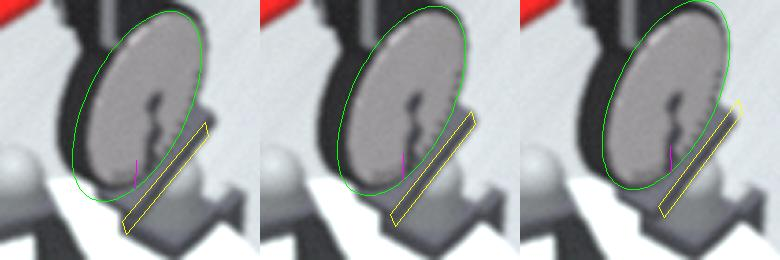

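```bash
for a in 20 22; do python3 ov2.py 8 s $a; cp pics/o8s.png pics/o8s_$a.png; python3 ov2.py 8 v $a; cp pics/o8v.png pics/o8v_$a.png; done
python3 - <<'E'
import cv2,numpy as np
r=lambda n:cv2.resize(cv2.imread(f"pics/{n}.png"),(400,400),interpolation=cv2.INTER_AREA)
cv2.imwrite("pics/o8s2.png",np.hstack([r("o8s_20"),r("o8s_22")]))
cv2.imwrite("pics/o8v2.png",np.hstack([r("o8v_20"),r("o8v_22")]))
E
```

```text
(no output)
```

View pics/o8s2.png

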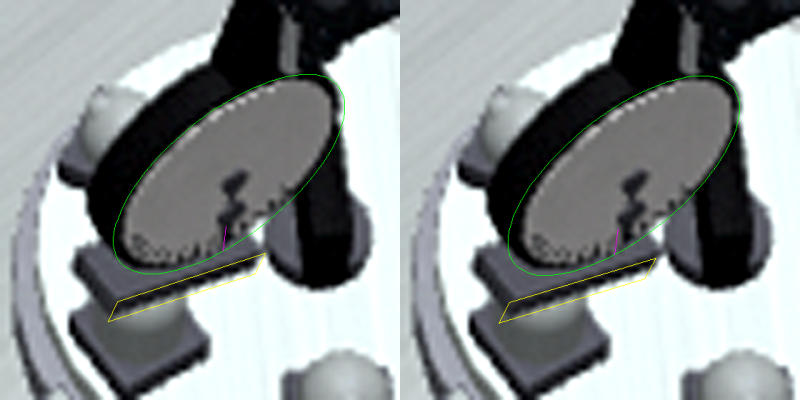

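View pics/o8v2.png

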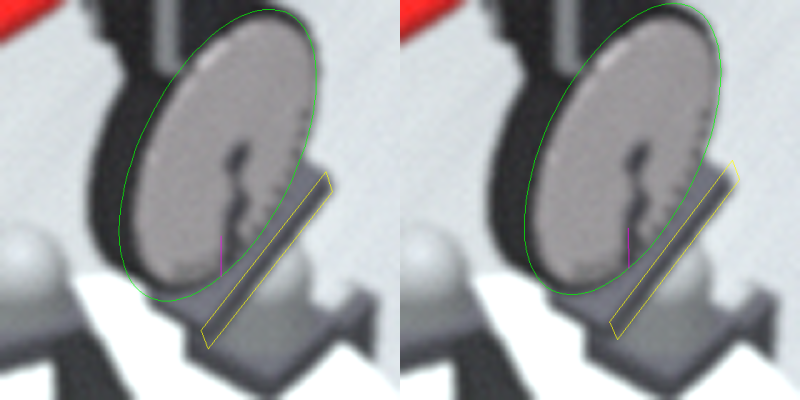

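View pics/o8s_20.png

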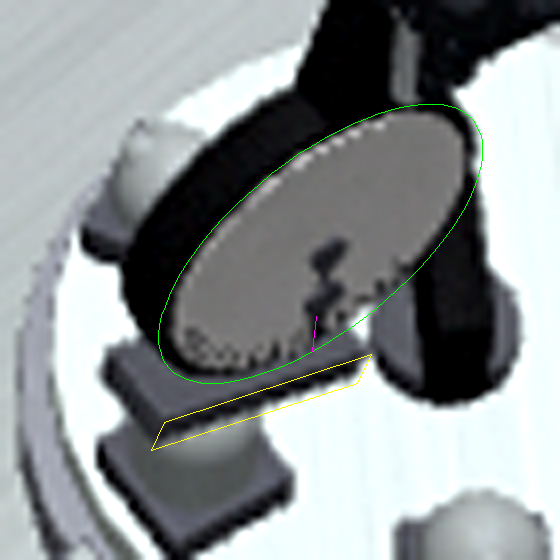

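Run:
```python
from h import *
import pickle
for k in(8,):
    r=pickle.load(open(f"avg{k}.pkl","rb"))
    for nm,box in(("scene",(308,205,352,228)),("side",(295,258,340,298))):
        x0,y0,x1,y1=box;im=r[nm]["img"][y0:y1,x0:x1,::-1];im=np.clip((im-20)*1.6,0,255)
        cv2.imwrite(f"pics/z{nm}{k}.png",cv2.resize(im.astype(np.uint8),None,fx=16,fy=16,interpolation=cv2.INTER_CUBIC))
    psi=np.radians(79.06);ex=np.array([np.cos(psi),np.sin(psi),0]);ey=np.array([-ex[1],ex[0],0]);ez=np.array([0,0,1.])
    F0=np.array([.5215,.066,.1])
    for t in(0,14,17,20,23):
        th=np.radians(t);X=ex*np.cos(th)-ez*np.sin(th);Z=ex*np.sin(th)+ez*np.cos(th);o=[]
        for nm,s in(("scene",-1),("side",1)):
            for z in(0,.012):
                p,q=[np.array(proj(r[nm],F0+e*X+s*.014*ey+z*Z)) for e in(-.037,.037)]
                o+=[round((q-p)[1]/(q-p)[0],3),np.round(np.linalg.norm(q-p),1)]
        print(t,o)
```

```text
0 [np.float64(-0.552), np.float64(31.9), np.float64(-0.55), np.float64(32.2), np.float64(-0.824), np.float64(29.5), np.float64(-0.814), np.float64(29.5)]
14 [np.float64(-0.399), np.float64(28.9), np.float64(-0.396), np.float64(29.1), np.float64(-1.131), np.float64(33.5), np.float64(-1.122), np.float64(33.7)]
17 [np.float64(-0.364), np.float64(28.1), np.float64(-0.361), np.float64(28.2), np.float64(-1.199), np.float64(34.2), np.float64(-1.192), np.float64(34.5)]
20 [np.float64(-0.328), np.float64(27.2), np.float64(-0.324), np.float64(27.3), np.float64(-1.27), np.float64(34.9), np.float64(-1.263), np.float64(35.2)]
23 [np.float64(-0.29), np.float64(26.3), np.float64(-0.285), np.float64(26.4), np.float64(-1.343), np.float64(35.5), np.float64(-1.336), np.float64(35.8)]
```

View pics/zscene8.png

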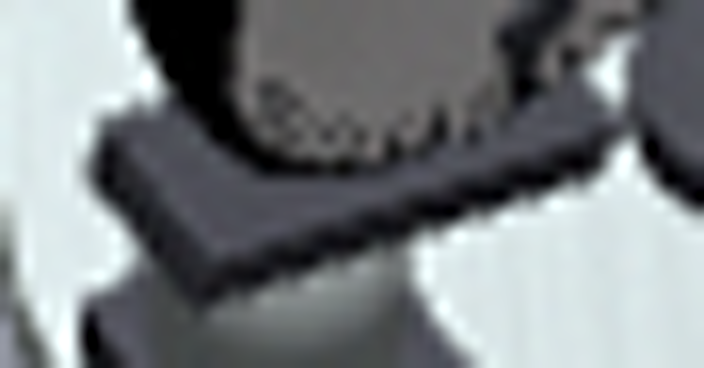

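View pics/zside8.png

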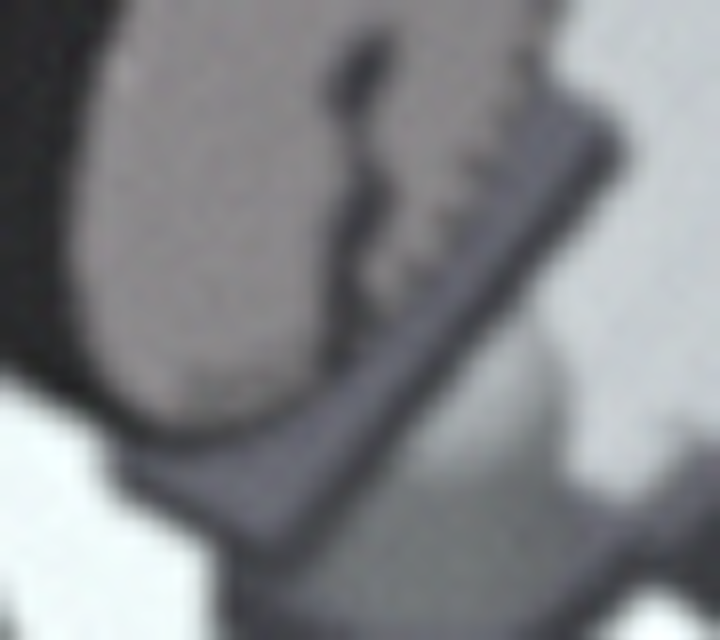

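The foot-edge slopes give about 19° (scene 19.2 and 18.9, side 20.0 and 17.7). The wrist silhouette gives 21° and the arm-displacement estimate 19.3°. All of these are inside 17–23°, the foot centre is about 9 mm from the crown, and the press is about 12 N and steady. I'll hand it in after one last check that nothing is moving.

Run:
```python
from h import *
import pickle
o=bot.get_obs();print(o["t"],o["eef_pos"],o["ft_force"],np.abs(o["joint_vel"]).max(),o["opening"])
a=cam("scene");save(a,"pics/fin.png");r=pickle.load(open("avg8.pkl","rb"))
print(np.abs(a["color"].astype(float)-r["scene"]["img"]).mean())
b=bot.job_done();print(b)
```

```text
17.6 [0.53278902 0.11774085 0.21341387] [-0.47646207  0.48626233  8.76124419] 0.002562118689385583 0.22674028725865691
1.7064104546440972
the job is handed in; nothing more can be done
None
```

View pics/fin.png

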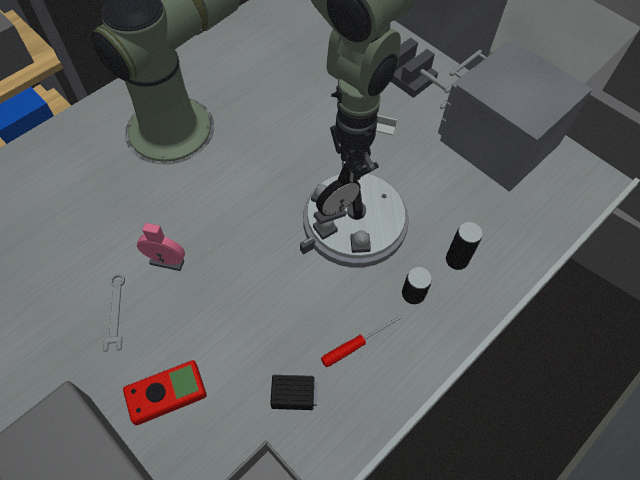

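I turned the turret one click and let go of the knob. I then gripped the gauge, set it upright on the tallest stud, and leaned it inward towards its +x side until the pointer covered the long thick mark. The job was handed in at about 17.6 s with the gauge still gripped; it reported no verdict.

- **At rest:** the last readings showed the arm still, about 12 N of press on the stud and the gauge held in the jaws. The final picture shows the other tools in their places.
- **Foot position:** the foot slid on the dome while leaning. Its middle ended about 9 mm from the crown, against the 18 mm allowed.
- **Lean angle:** most checks put the lean inside the 17–23° window. The foot-edge slopes gave about 18–20°, the arm's displacement 19°, and the wrist-camera silhouette 21°.
- **Check that disagreed:** a fit to the foot's corners gave about 15°, outside the window. I discounted it because it missed the picture by 1–2 pixels.
- **Not measured in numbers:** I judged the turret's angle only from the pictures, which show the tallest stud at the index block.

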